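# Tumble the wax moulds and close them in the press

### The arm

A 6-joint arm with a two-finger parallel gripper is mounted at the origin on a cart in front of the work surface, level with it; the furniture and walls round the work are solid. World frame = base frame: x ahead of the robot, y to its left, z up, the work surface at z = 0. Lengths are in m, angles in rad, forces in N, time in s.
With the tool pointing down it reaches from about 0.375 to 0.9 m from the base axis. Payload 3.1 kg.
Tool frame: the origin (TCP) lies between the finger pads; the fingertips stand 11 mm ahead of it and the grasp point (between the pads) lies 8 mm behind it; z points along the fingers, y is the direction in which the jaws open and shut (so a half turn about z gives the same grasp; the last joint's range is limited). The gripper opens to 85 mm and grips with 20 to 120 N. Pads are 22 mm wide; open, the fingers measure 114 mm over their backs; the gripper's body (76 mm by 85 mm) begins 54 mm behind the grasp point. The pads swing forward as they close: fully open they stand 13 mm farther back than shut.
Start: joints at [-1.431, 0.527, 1.433, -0, 1.181, -0.178], TCP at [0.195, -0.594, 0.242] pointing down, gripper open.
Joint ranges: [-3.08, 3.08], [-0.75, 2.2], [0.22, 2.44], [-1.43, 4.57], [0, 2.65], [-2.85, 2.85]. Speed limits (rad/s): [2.79, 2.79, 3.14, 3.14, 3.14, 3.14].

### API

Orientations are given as a unit quaternion [x, y, z, w].
In Python, from station import manip gives the robot as it stands.
- The arm moves only by the tool move_arm, never from a script. Its argument "deltas" is a list of rows, each a list of 5 numbers: the shift along the tool's x, y, z in units of 40 cm (1.0 is 40 cm), then the turn about the tool's z in units of 0.5 rad (1.0 is 0.5 rad), then the opening in per cent of the stroke, from 0 (shut) to 100 (fully open). In form: [[x, y, z, twist, grip], ...]. A call has exactly 8 rows; each row is the pose to reach, as a shift and turn from the pose commanded when the call began, along the tool's axes at that moment; what a row does not reach only later rows make up. A row lasts 1/12 s, in which the tool goes at most 41.7 mm and 7.16 degrees, less where a joint would pass 70% of its speed; a pose out of reach is approached as far as the arm can. A call with a number of a shift or a turn outside -1 to 1 is refused whole. A call with a gripper value outside its range is refused whole. The fingers move at their own pace and stop on an object; "force" is the grip in N (left out, the last holds). Time passes only in rows, so rows that repeat a pose let the fingers close, or fill a call up. It gives the time, the measured TCP pose, the force and the opening at its end, in the units of the state.
- manip.sense(): the state, without advancing time (a new reading comes with each control period).
- manip.snapshot(name): name is "scene" or "top" or "wrist"; returns (picture, depth): 384x512x3 uint8, red, green, blue; 384x512 float32, m along the optical axis (not along the pixel's ray), 0 where there is no reading.
- manip.get_calibration(name): a dict with "vfov" (degrees; the focal length in pixels is half the picture's height over the tangent of half this angle, whatever the lens; pixels are square), "cx", "cy" (the principal point, pixels), "D" ([k1, k2, p1, p2, k3] as OpenCV has them; the pictures are not rectified), "pose" (4x4, takes a point from camera to world coordinates). Camera axes: x right, y down, z forward; pixel columns grow to the right and rows downward; lengths in m; the calibration is good to about 2 mm. A picture is of the moment at which its call begins: read the wrist's pose just before it. get_calibration takes no time and is no camera call; for the wrist camera it gives the pose at the moment of the call.
- manip.sign_off(): hands the job in, once; it reports no verdict.
The state is a dict: "t": time; "q": joint angles; "qd": joint speeds; "tau": joint torques, N m; "tcp_pos": TCP position; "tool_rot": TCP orientation; "force": force on the tool from outside, world axes, zero at the start; "ft_torque": the same for the moment, N m; "finger_gap": opening from 0.0 (shut) to 1.0 (fully open).
Only numpy, scipy, OpenCV 4.12 (cv2) and the standard library are available. Lean on these libraries where they do the work, as an engineer would, in place of code of your own. Each camera call takes 0.05 s, during which the arm holds its last target.

### The job

Lift the press cover back on to its rear stop, tumble each metal mould over the drop of the turning step so that it lands on its plain back (do not lift a mould that stands on end), and lay every mould flat on the press bed between the front and rear lips, side by side, screw heads up and brass sprue bush towards the nozzles at the rear. Then lower the cover gently all the way down on to its stop; never let it slam at either stop. There are two or three moulds; leave the other things on the bench where they are.

Things in the scene. Friction and masses are not known exactly. Their poses are not given: they have to be found in the camera images.
- mould_1: aluminium wax mould 34 (x) x 44 (y) x 52 (z) mm, 0.2 kg, origin at its centre. Four dark screw heads on its -x face, plain back on +x, flush brass sprue bush in the +z end. Starts on end (z up) on the turning step's shelf, back towards the drop; tumbled over the drop it lies on its back, screws up (its x pointing down), sprue bush pointing away from the shelf. May be absent
- mould_2: aluminium wax mould 34 (x) x 44 (y) x 52 (z) mm, 0.2 kg, origin at its centre. Four dark screw heads on its -x face, plain back on +x, flush brass sprue bush in the +z end. Starts on end (z up) on the turning step's shelf, back towards the drop; tumbled over the drop it lies on its back, screws up (its x pointing down), sprue bush pointing away from the shelf. May be absent
- mould_3: aluminium wax mould 34 (x) x 44 (y) x 52 (z) mm, 0.2 kg, origin at its centre. Four dark screw heads on its -x face, plain back on +x, flush brass sprue bush in the +z end. Starts on end (z up) on the turning step's shelf, back towards the drop; tumbled over the drop it lies on its back, screws up (its x pointing down), sprue bush pointing away from the shelf. May be absent
- mould_1_sprue (a point): centre of the outer face of the brass sprue bush of mould_1, 26 mm from the mould's centre along its z
- mould_2_sprue (a point): centre of the outer face of the brass sprue bush of mould_2, 26 mm from the mould's centre along its z
- mould_3_sprue (a point): centre of the outer face of the brass sprue bush of mould_3, 26 mm from the mould's centre along its z
- turning_step: fixed two-level fixture, 290 mm long (y); origin on the bench under the middle of its drop edge. Shelf (x -100 to 0 mm) 24 mm above the bench; dark landing plate (x 0 to 120 mm) 6 mm above it: an 18 mm drop towards its +x, away from the robot. A mould slid by a push low down (under 18 mm above the shelf, else it may tip early) tips over by itself once its middle is past the edge
- press: fixed grey clamp press, base 185 x 300 mm; origin on the bench under the middle of its bed, front (-x) towards the robot. Bed 94 (x) x 260 (y) mm inside, 16 mm above the bench; lips 8 mm high front and rear; side cheeks up to 56 mm above the bench, inner faces at y = +-131 mm. Brass nozzle manifold along the rear
- cover (a joint): hinge of the press cover, rad: 0 = down on the cheeks (lower stop), 1.75 = swung up and back past upright on its rear stop, where it stays. Steel plate 160 x 296 x 9 mm, 0.35 kg, little friction: let go before upright it falls shut
- cover_hinge (a point): middle of the cover's hinge line, 61 mm above the bench, 94 mm behind the middle of the bed; the hinge line runs along the press's y
- cover_bar (a point): middle of the cover's handle, a round steel bar 12 mm thick, 110 mm long, parallel to the hinge line and 205 mm from it, 45 mm clear of the cover's front edge; two thin arms at its ends carry it. Straight ahead of the hinge at the same height when the cover is down. A round bar: it can turn between the fingers as the cover swings
- tin: white round tin 68x68x13 mm, bystander; origin at its underside
- eye_loupe: black eye loupe 34x34x30 mm, bystander; origin at its underside
- pliers: pliers 38x135x13 mm lying flat, bystander; origin at the underside
- dapping: brass dapping block, a 42 mm cube with round hollows, bystander; origin at its underside
- spare_rubber_mould: rubber mould 46x56x23 mm, bystander; origin at its underside
- tape: roll of masking tape 72 mm across, 18 mm high, bystander; origin at its underside
- cutter: side cutter 36x125x13 mm lying flat, bystander; origin at its underside
Things that resemble listed ones, but are neither listed nor needed, are in the scene too. Leave any green look-alike of the mould_1 alone.

How it is judged:
On the way, in this order (a step that is already met when the one before it is completed fails the run):
1. the cover is swung back on its rear stop (value of joint cover above 1.66 rad), for 0.2 s.
2. every mould lies in the bed, screws up, sprue bush to the rear, the cover still up (angle between each of mould_1, mould_2, mould_3's own x axis and vertical above 2.99 rad and z of mould_1 in the frame of press between 0.026 and 0.04 m and x of mould_1 in the frame of press between -0.024 and 0.024 m and y of mould_1 in the frame of press between -0.108 and 0.108 m and angle between the z axis of each of mould_1, mould_2, mould_3 and the x axis of press, either way round below 0.35 rad and x of each of mould_1_sprue, mould_2_sprue, mould_3_sprue in the frame of press above 0 m and z of mould_2 in the frame of press between 0.026 and 0.04 m and x of mould_2 in the frame of press between -0.024 and 0.024 m and y of mould_2 in the frame of press between -0.108 and 0.108 m and z of mould_3 in the frame of press between 0.026 and 0.04 m and x of mould_3 in the frame of press between -0.024 and 0.024 m and y of mould_3 in the frame of press between -0.108 and 0.108 m and value of joint cover above 1.5 rad), for 0.2 s.
3. the cover is down on its stop (value of joint cover below 0.03 rad), for 0.2 s.
At the end, for the whole second after the job is handed in: Every mould present rests flat on the bed (8 degrees), screws up, centre within 24 mm of the line midway between the lips and 108 mm of the middle sideways, within 20 degrees of square to the hinge, sprue bush on the rear side; the cover is down (below 0.03 rad) (angle between each of mould_1, mould_2, mould_3's own x axis and vertical above 2.99 rad and z of mould_1 in the frame of press between 0.026 and 0.04 m and x of mould_1 in the frame of press between -0.024 and 0.024 m and y of mould_1 in the frame of press between -0.108 and 0.108 m and angle between the z axis of each of mould_1, mould_2, mould_3 and the x axis of press, either way round below 0.35 rad and x of each of mould_1_sprue, mould_2_sprue, mould_3_sprue in the frame of press above 0 m and z of mould_2 in the frame of press between 0.026 and 0.04 m and x of mould_2 in the frame of press between -0.024 and 0.024 m and y of mould_2 in the frame of press between -0.108 and 0.108 m and z of mould_3 in the frame of press between 0.026 and 0.04 m and x of mould_3 in the frame of press between -0.024 and 0.024 m and y of mould_3 in the frame of press between -0.108 and 0.108 m and value of joint cover below 0.03 rad and linear speed of each of mould_1, mould_2, mould_3 below 0.02 m/s); the robot touches nothing.
It fails at once if the cover slams down on its stop (value of joint cover between 0.025 and 0.1 rad and velocity of joint cover below -0.9 rad/s).
It fails at once if the cover slams against its rear stop (value of joint cover between 1.62 and 1.73 rad and velocity of joint cover above 1.5 rad/s).
It fails at once if a mould is lifted while it stands on end ((angle between mould_1's own z axis and vertical below 0.5 rad and height (world z) of mould_1 above 0.085 m) or (angle between mould_2's own z axis and vertical below 0.5 rad and height (world z) of mould_2 above 0.085 m) or (angle between mould_3's own z axis and vertical below 0.5 rad and height (world z) of mould_3 above 0.085 m)).
It fails at once if a bystander is pushed away by more than 3 cm (distance of any of tin, eye_loupe, pliers, dapping, spare_rubber_mould, tape, cutter from where it was at the start of the episode above 0.03 m).
Of mould_1, mould_2, mould_3 only 2 to 3 are there at a start; the rules pass over those that are not, and their reading is None.
At some moment in a run one of mould_1, mould_2, mould_3 may be knocked a few centimetres aside while the robot is not near it.
It also fails if it takes over 210 s, if anything falls off the work surface, if the arm or the gripper's body presses on something with over 40 N, if the wrist force passes 120 N, or if a joint passes its speed limit or range.

## Working session

There is one attempt and no reset: what is moved stays moved. The work goes in short steps, Python scripts to look and compute and a tool call to move; the robot and the scene stay as the last step left them, time stands still between calls to the robot, and variables do not carry over. Pictures are saved under pics/ and viewed, and the job is handed in when it is done.

Besides the shell and the picture viewer there is one more tool, called as a command line: name --pt "numbers of a row" for each row, then --argument value for the rest. move_arm: Moves the arm, as the interface text tells. Its arguments: {"type":"object","properties":{"deltas":{"type":"array","items":{"type":"array","items":{"type":"number"}}},"force":{"type":"number"}},"required":["deltas"]}

```bash
ls; mkdir -p pics
cat > h.py <<'E'
import numpy as np,cv2
from station import manip
from scipy.spatial.transform import Rotation as R
def snap(n,f):
    c=manip.get_calibration(n); im,d=manip.snapshot(n)
    cv2.imwrite(f'pics/{f}.png',im[:,:,::-1]); np.savez(f'pics/{f}.npz',im=im,d=d,pose=np.array(c['pose']),vfov=c['vfov'],cx=c['cx'],cy=c['cy'],D=np.array(c['D']))
def load(f): return dict(np.load(f'pics/{f}.npz'))
def K(s):
    f=s['im'].shape[0]/2/np.tan(np.radians(s['vfov'])/2)
    return np.array([[f,0,s['cx']],[0,f,s['cy']],[0,0,1]])
def rays(s,uv):
    p=cv2.undistortPoints(np.array(uv,float).reshape(-1,1,2),K(s),s['D'])[:,0]
    return np.c_[p,np.ones(len(p))]
def plane(s,uv,z):
    r=rays(s,uv)@s['pose'][:3,:3].T; o=s['pose'][:3,3]
    return o+r*((z-o[2])/r[:,2])[:,None]
def cloud(s):
    h,w=s['d'].shape; u,v=np.meshgrid(np.arange(w),np.arange(h))
    P=rays(s,np.c_[u.ravel(),v.ravel()])*s['d'].ravel()[:,None]
    return (P@s['pose'][:3,:3].T+s['pose'][:3,3]).reshape(h,w,3)
def pt(s,uv):
    C=cloud(s); return np.array([C[int(v),int(u)] for u,v in uv])
def st():
    s=manip.sense(); print('t',round(s['t'],2),'tcp',np.round(s['tcp_pos'],4),'rpy',np.round(R.from_quat(s['tool_rot']).as_euler('xyz'),3),'F',np.round(s['force'],1),'gap',round(s['finger_gap'],3),'q',np.round(s['q'],2)); return s
E
python3 - <<'E'
from h import *
s=st(); print(R.from_quat(s['tool_rot']).as_matrix().round(3))
for n in ['scene','top','wrist']:
    snap(n,n+'0'); a=load(n+'0'); print(n,a['pose'].round(3),a['vfov'],a['D'])
E
```

```text
pics
t 0.0 tcp [ 0.1952 -0.593   0.2413] rpy [-3.139 -0.     0.318] F [-0.5  0.5 -0.5] gap 1.002 q [-1.43  0.53  1.43  0.    1.18 -0.18]
[[ 0.95   0.312 -0.   ]
 [ 0.312 -0.95   0.002]
 [ 0.    -0.002 -1.   ]]
scene [[-0.754 -0.371  0.542 -0.49 ]
 [-0.657  0.408 -0.634  1.339]
 [ 0.014 -0.834 -0.551  1.147]
 [ 0.     0.     0.     1.   ]] 51.345654892378235 [0.01269665 0.         0.         0.         0.        ]
top [[-0.019 -0.995  0.101  0.411]
 [-1.     0.018 -0.005  0.109]
 [ 0.003 -0.101 -0.995  1.505]
 [ 0.     0.     0.     1.   ]] 55.77651439269636 [0.00671947 0.         0.         0.         0.        ]
wrist [[ 0.312 -0.903 -0.295  0.271]
 [-0.95  -0.298 -0.095 -0.568]
 [-0.002  0.309 -0.951  0.374]
 [ 0.     0.     0.     1.   ]] 67.16061816058622 [0.0117325 0.        0.        0.        0.       ]
```

View pics/scene0.png

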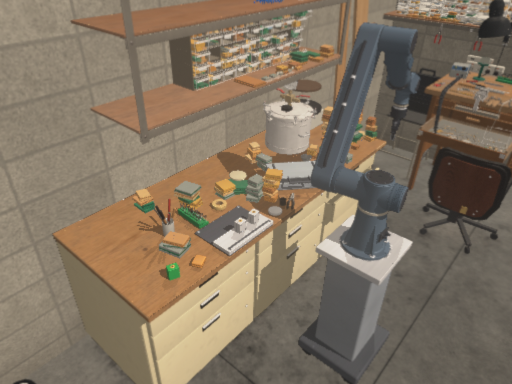

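View pics/top0.png

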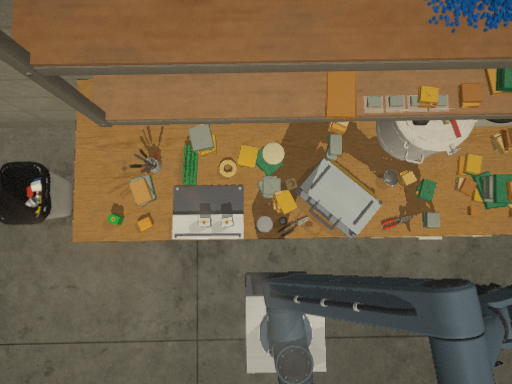

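Run:
```python
from h import *
s=load('top0'); C=cloud(s)
np.set_printoptions(suppress=True,precision=3)
# height map view
z=C[:,:,2]; im=np.clip(z*1000,0,255).astype(np.uint8)
cv2.imwrite('pics/hz.png',cv2.applyColorMap(im*2,cv2.COLORMAP_JET))
cv2.imwrite('pics/top0b.png',cv2.resize(s['im'][60:360,100:500,::-1],None,fx=2,fy=2,interpolation=2))
```

```text
(no output)
```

View pics/top0b.png

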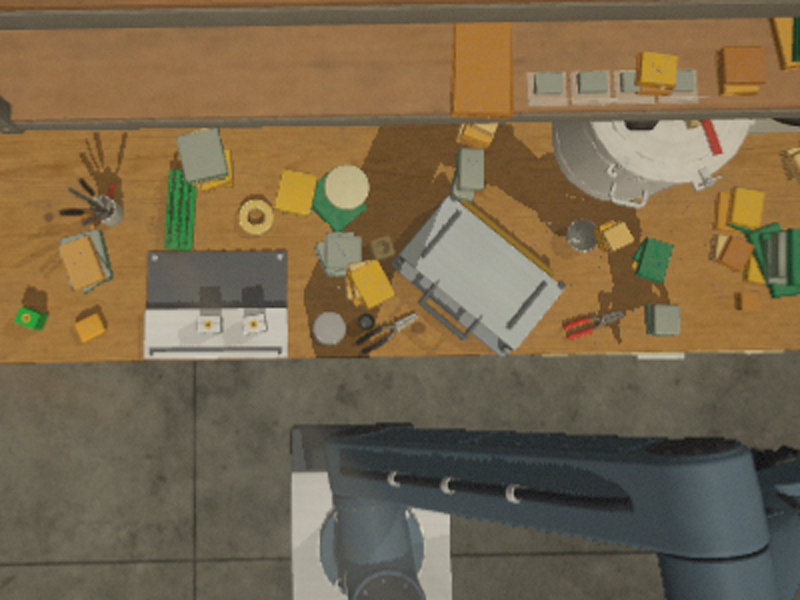

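Run:
```python
from h import *
np.set_printoptions(suppress=True,precision=3)
s=load('top0'); C=cloud(s)
im=s['im']
cv2.imwrite('pics/c1.png',cv2.resize(im[150:250,160:420,::-1],None,fx=3,fy=3,interpolation=2))
t=load('scene0')['im']; cv2.imwrite('pics/c2.png',cv2.resize(t[140:270,140:340,::-1],None,fx=4,fy=4,interpolation=2))
for uv in [(206,222),(229,222),(180,236),(200,200),(240,200),(240,236),(174,187),(242,187),(174,238),(242,238),(340,190),(326,160),(381,200),(302,193),(351,234),(319,219),(100,150),(150,230),(280,240)]: print(uv,C[uv[1],uv[0]])
```

```text
(206, 222) [0.447 0.304 0.082]
(229, 222) [0.446 0.215 0.08 ]
(180, 236) [0.394 0.419 0.017]
(200, 200) [0.54  0.339 0.008]
(240, 200) [0.538 0.174 0.007]
(240, 236) [0.39  0.175 0.025]
(174, 187) [0.597 0.447 0.004]
(242, 187) [0.592 0.165 0.007]
(174, 238) [0.387 0.442 0.022]
(242, 238) [0.381 0.167 0.024]
(340, 190) [ 0.566 -0.23   0.061]
(326, 160) [ 0.688 -0.178  0.065]
(381, 200) [ 0.528 -0.415 -0.006]
(302, 193) [ 0.561 -0.083  0.014]
(351, 234) [ 0.39  -0.271  0.042]
(319, 219) [ 0.451 -0.141  0.062]
(100, 150) [ 0.76   0.76  -0.001]
(150, 230) [ 0.421  0.547 -0.001]
(280, 240) [ 0.35  -0.035 -0.717]
```

View crops.

View pics/c1.png

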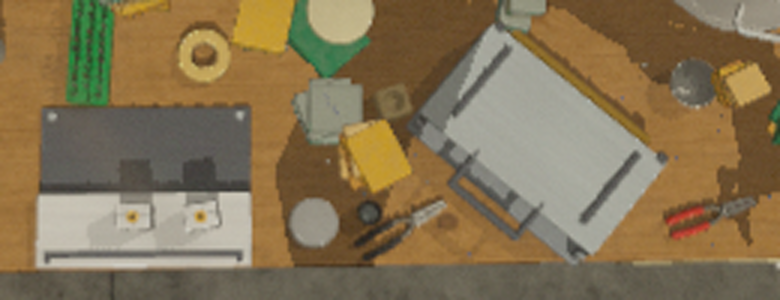

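View pics/c2.png

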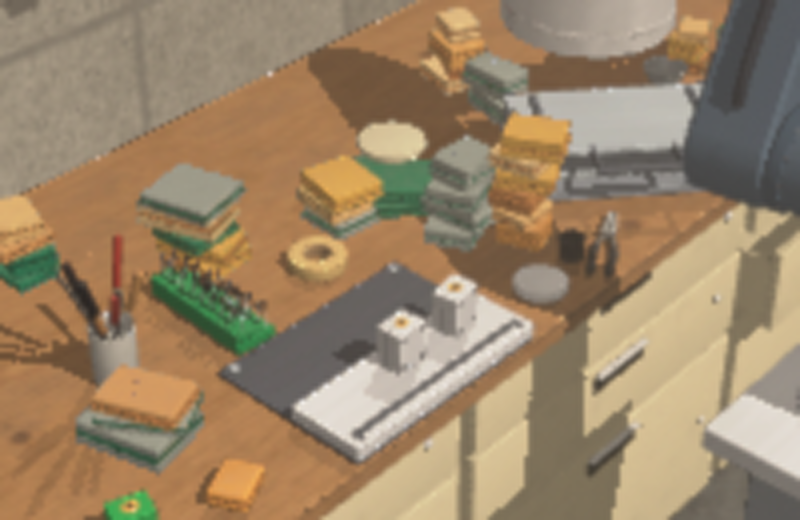

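Run:
```python
from h import *
np.set_printoptions(suppress=True,precision=4)
s=load('top0'); C=cloud(s); im=s['im']; hsv=cv2.cvtColor(im,cv2.COLOR_RGB2HSV)
z=C[:,:,2]
m=((z>0.052)&(z<0.078)&(hsv[...,1]<60)&(hsv[...,2]>100)).astype(np.uint8)
m[:,:296]=0;m[:,390:]=0;m[:150]=0
n,l,stt,cc=cv2.connectedComponentsWithStats(m); k=1+stt[1:,4].argmax(); print(stt[k])
c=max(cv2.findContours((l==k).astype(np.uint8),0,2)[0],key=cv2.contourArea)
W=plane(s,c[:,0].astype(float),0.0655)[:,:2]
r=cv2.minAreaRect((W*1000).astype(np.float32)); print(r,cv2.boxPoints(r))
v=im[:,:,::-1].copy(); cv2.drawContours(v,[c],-1,(0,0,255),1); cv2.imwrite('pics/c3.png',cv2.resize(v[140:250,280:400],None,fx=6,fy=5.4,interpolation=0))
# step
for v0 in [200,230]: print(hsv[v0,165:250,2])
print('col',hsv[180:242,215,2], [plane(s,[(215,y)],0.006)[0,0] for y in (184,185)],[plane(s,[(215,y)],0.024)[0,0] for y in (212,213,214,238,239)])
# mould tops
mt=((z>0.068)&(z<0.09)).astype(np.uint8); mt[:,:172]=0; mt[:,245:]=0; mt[:190]=0
n,l,stt,cc=cv2.connectedComponentsWithStats(mt)
for k in range(1,n):
    if stt[k,4]<20: continue
    c=max(cv2.findContours((l==k).astype(np.uint8),0,2)[0],key=cv2.contourArea)
    r=cv2.minAreaRect((plane(s,c[:,0].astype(float),0.076)[:,:2]*1000).astype(np.float32)); print(stt[k],r, plane(s,[cc[k]],0.076))
```

```text
[ 301  158   81   77 2787]
((533.9218139648438, -221.35067749023438), (295.238037109375, 185.0318603515625), 48.50505828857422) [[ 366.8205 -270.6226]
 [ 505.412  -393.2162]
 [ 701.0231 -172.0787]
 [ 562.4316  -49.4852]]
[163 164 163 164 162 163 164 158 119  97  94  97  95  95  94  96  96  96
  96 100 101  96 101 101 101 101 103 100 101 102 101 102 100 102 100 101
 101  98  98  96  98  98  97  94  94  96  97  95  93  95  94  91  92  91
  90  91  93  94  93  92  93  93  94  95  94  93  95  92  94  96  92  93
  95  95  91  93  91  93 115 161 161 158 156 163 163]
[161 156 153 155 142 147 153 185 196 196 196 195 195 196 196 198 195 197
 196 197 196 195 196 195 193 179 179 176 179 178 178 179 178 180 180 178
 178 182 192 194 196 196 192 194 193 191 186 176 176 175 175 174 175 174
 173 176 173 174 176 187 188 192 192 192 192 193 194 192 194 195 195 194
 194 195 196 196 195 193 187 162 164 162 161 162 161]
col [160 159 161 158 161 118  90  92  95  90  91  94  91  94  95  96  94  96
  95  93  94  93  93  92  97  98  98  96  96  99  93  80  73  76 154 186
 193 190 189 188 188 186 185 176 174 175 174 173 176 174 175 173 173 133
 104 139 186 194 190 142  93  84] [np.float64(0.6062861942348691), np.float64(0.6020923872858274)] [np.float64(0.4887888375959455), np.float64(0.48470968122278074), np.float64(0.48063281127375623), np.float64(0.3834720920365611), np.float64(0.37945216122143316)]
[221 217  12  10  97] ((448.2310485839844, 224.55796813964844), (33.83211898803711, 43.79350280761719), 7.045324325561523) [[0.4479 0.2245 0.076 ]]
[199 218  11   9  90] ((447.6039733886719, 313.1198425292969), (39.63775634765625, 31.31548309326172), 88.93561553955078) [[0.4488 0.3135 0.076 ]]
```

View pics/c3.png

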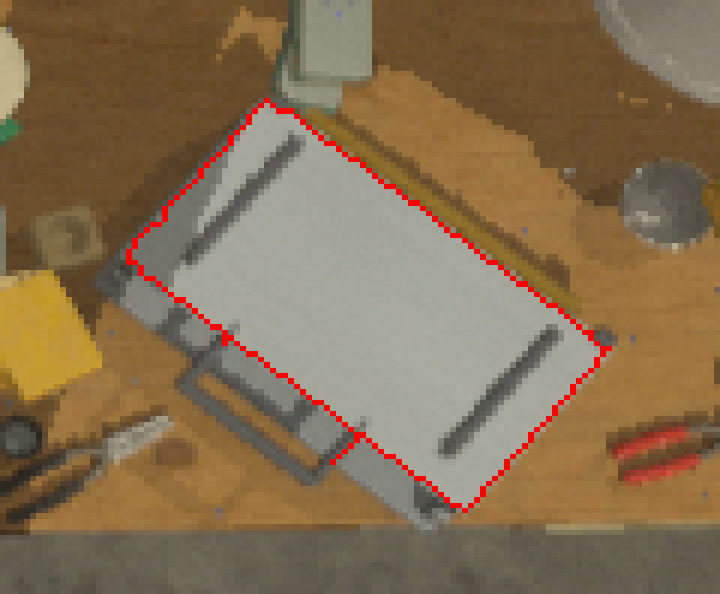

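Run:
```python
from h import *
np.set_printoptions(suppress=True,precision=4)
s=load('top0')
c=plane(s,[(324.2,158.5),(380.8,204.8),(357.5,234.4),(301.7,187.2)],0.0655)[:,:2]; print(c)
b=plane(s,[(311.2,210.9),(331.7,228.3)],0.064)[:,:2]; print('bar',b,b.mean(0),np.linalg.norm(b[1]-b[0]))
for a,d in ((c[0],c[1]),(c[3],c[2]),(b[0],b[1]),(c[3],c[0]),(c[2],c[1])): v=d-a; print(np.linalg.norm(v),np.degrees(np.arctan2(v[1],v[0])))
print(c.mean(0))
```

```text
[[ 0.6941 -0.1704]
 [ 0.5032 -0.3885]
 [ 0.3879 -0.2904]
 [ 0.5794 -0.0761]]
bar [[ 0.484  -0.1112]
 [ 0.4137 -0.1899]] [ 0.4489 -0.1505] 0.1055750262933417
0.2899034677881385 -131.19315706494402
0.28733786016261925 -131.77291947332435
0.1055750262933417 -131.74632685137374
0.14848127297054106 -39.396986796210605
0.15132998031332565 -40.40800945154068
[ 0.5411 -0.2314]
```

```bash
cat >> h.py <<'E'
def go(*tg,yaw=None):
    """tg: world points; yaw: desired tool-y yaw (deg). prints deltas in units from the measured pose"""
    s=st(); M=R.from_quat(s['tool_rot']).as_matrix(); p=np.array(s['tcp_pos'])
    y=np.degrees(np.arctan2(M[1,1],M[0,1])); 
    if yaw is not None:
        d=(yaw-y+180)%360-180; print('yaw now',round(y,1),'twist',round(-np.radians(d)/.5,3), 'or other way',round(-np.radians(d-180*np.sign(d))/.5,3))
    for t in tg: print(np.round(M.T@(np.array(t)-p)/.4,4), round(np.linalg.norm(np.array(t)-p)/.0417,1),'rows')
def unit(w):
    s=manip.sense(); M=R.from_quat(s['tool_rot']).as_matrix(); return np.round(M.T@np.array(w)/.4,4)
E
python3 - <<'E'
from h import *
go((.335,-.35,.242),(.449,-.1505,.242),yaw=-41.5)
E
```

```text
t 0.15 tcp [ 0.1952 -0.5932  0.2415] rpy [-3.14  -0.     0.318] F [-1.8 -0.5 -0.5] gap 0.998 q [-1.43  0.53  1.43 -0.    1.18 -0.18]
yaw now -71.8 twist -1.057 or other way 5.226
[ 5.219e-01 -4.683e-01 -2.000e-04] 6.7 rows
[ 9.485e-01 -8.531e-01  5.000e-04] 12.2 rows
```

move_arm --pt "0.06 -0.055 0 -0.12 45" --pt "0.125 -0.115 0 -0.25 45" --pt "0.195 -0.175 0 -0.38 45" --pt "0.26 -0.235 0 -0.5 45" --pt "0.33 -0.295 0 -0.63 45" --pt "0.395 -0.355 0 -0.76 45" --pt "0.46 -0.415 0 -0.88 45" --pt "0.52 -0.468 0 -1.0 45" --force 40

```text
t: 0.82
tcp_pos: [0.3348, -0.3485, 0.2421]
tool_rot: [0.917, 0.399, 0.0, -0.001]
force: [0.5, -0.5, -0.4]
finger_gap: 0.451
```

Run:
```python
from h import *
go((.449,-.1505,.16),yaw=-41.5)
```

```text
t 0.82 tcp [ 0.3348 -0.3485  0.2421] rpy [-3.141e+00 -1.000e-03  8.210e-01] F [ 0.5 -0.5 -0.4] gap 0.451 q [-1.04  0.34  1.78  0.    1.03 -0.29]
yaw now -43.0 twist -0.052 or other way 6.232
[ 0.5567 -0.1284  0.2058] 5.8 rows
```

move_arm --pt "0.09 -0.02 0.0 -0.05 45" --pt "0.18 -0.04 0.02 -0.05 45" --pt "0.27 -0.062 0.05 -0.05 45" --pt "0.36 -0.083 0.1 -0.05 45" --pt "0.45 -0.104 0.15 -0.05 45" --pt "0.52 -0.12 0.19 -0.05 45" --pt "0.557 -0.128 0.206 -0.05 45" --pt "0.557 -0.128 0.206 -0.05 45"

```text
t: 1.48
tcp_pos: [0.4492, -0.1498, 0.1581]
tool_rot: [0.912, 0.411, -0.001, -0.002]
force: [-0.7, -0.9, 0.5]
finger_gap: 0.455
```

Run:
```python
from h import *
snap('wrist','w1')
go((.449,-.1505,.053),yaw=-41.5)
```

```text
t 1.53 tcp [ 0.4493 -0.1516  0.159 ] rpy [-3.139e+00  1.000e-03  8.460e-01] F [ 1.  -1.3 -0.8] gap 0.451 q [-0.56  0.46  1.88 -0.    0.8   0.16]
yaw now -41.5 twist -0.0 or other way 6.283
[ 0.0018 -0.0017  0.265 ] 2.5 rows
```

View pics/w1.png

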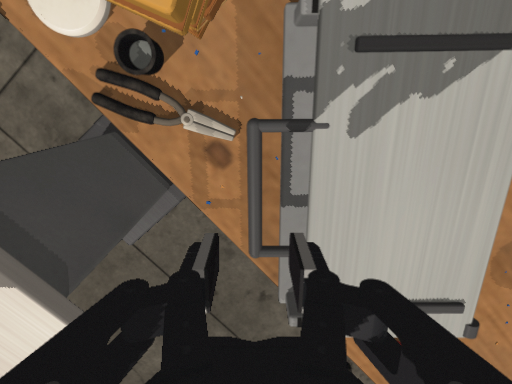

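Run:
```python
from h import *
np.set_printoptions(suppress=True,precision=4)
s=load('w1')
print(plane(s,[(255,126),(256,250),(255,188)],0.061)); print(pt(s,[(255,188),(254,150),(255,230),(310,188),(420,150),(325,60),(300,280),(196,126)]))
b=plane(s,[(255,126),(256,250),(315,110),(305,295)],0.061)[:,:2]; print(np.degrees(np.arctan2(*(b[1]-b[0])[::-1])),np.linalg.norm(b[1]-b[0]),np.degrees(np.arctan2(*(b[3]-b[2])[::-1])))
```

```text
[[ 0.4876 -0.1074  0.061 ]
 [ 0.4163 -0.1897  0.061 ]
 [ 0.4541 -0.1454  0.061 ]]
[[ 0.4555 -0.1439  0.0674]
 [ 0.4755 -0.12    0.0685]
 [ 0.4304 -0.1724  0.0663]
 [ 0.4887 -0.1742  0.065 ]
 [ 0.5718 -0.2059  0.0656]
 [ 0.5555 -0.1056  0.0657]
 [ 0.4682 -0.158   0.1867]
 [ 0.4427 -0.0742  0.0123]]
-130.92465684963807 0.10885355145141155 -130.93368826870804
```

Run:
```python
from h import *
go((.451,-.149,.053),yaw=-41.2)
```

```text
t 1.53 tcp [ 0.4493 -0.1516  0.159 ] rpy [-3.139e+00  1.000e-03  8.460e-01] F [ 1.  -1.3 -0.8] gap 0.451 q [-0.56  0.46  1.88 -0.    0.8   0.16]
yaw now -41.5 twist -0.011 or other way 6.273
[ 0.0079 -0.0005  0.265 ] 2.5 rows
```

move_arm --pt "0.002 0 0.06 -0.01 45" --pt "0.004 0 0.13 -0.01 45" --pt "0.008 0 0.2 -0.01 45" --pt "0.008 0 0.265 -0.01 45" --pt "0.008 0 0.265 -0.01 0" --pt "0.008 0 0.265 -0.01 0" --pt "0.008 0 0.265 -0.01 0" --pt "0.008 0 0.265 -0.01 0" --force 30

```text
t: 2.2
tcp_pos: [0.449, -0.1501, 0.055]
tool_rot: [0.911, 0.411, -0.002, -0.002]
force: [-5.9, 0.1, -1.5]
finger_gap: 0.13
```

Run:
```python
from h import *
s=st(); M=R.from_quat(s['tool_rot']).as_matrix(); p=np.array(s['tcp_pos'])
print(M.round(4), s['ft_torque'])
h=np.array([p[0]+.205*np.cos(np.radians(-41.2)),p[1]+.205*np.sin(np.radians(-41.2))]);print('hinge',h)
```

```text
t 2.2 tcp [ 0.449  -0.1501  0.055 ] rpy [-3.137e+00  1.000e-03  8.480e-01] F [-5.9  0.1 -1.5] gap 0.13 q [-0.56  0.67  1.95 -0.    0.53  0.16]
[[ 0.6615  0.7499 -0.0047]
 [ 0.7499 -0.6615  0.0023]
 [-0.0014 -0.0051 -1.    ]] [0.15404399 0.91601308 0.02266819]
hinge [ 0.60323209 -0.28512563]
```

move_arm --pt "0 0.0006 -0.0256 0 0" --pt "0 0.0031 -0.0563 0 0" --pt "0 0.0083 -0.0918 0 0" --pt "0 0.0159 -0.1268 0 0" --pt "0 0.026 -0.1612 0 0" --pt "0 0.0387 -0.1948 0 0" --pt "0 0.0533 -0.2275 0 0" --pt "0 0.0703 -0.2591 0 0"

```text
t: 2.87
tcp_pos: [0.4702, -0.1685, 0.1599]
tool_rot: [0.911, 0.412, -0.001, -0.001]
force: [-3.8, 2.0, -1.7]
finger_gap: 0.127
```

Run:
```python
from h import *
s=st()
for a in np.r_[.60:1.10:8j],np.r_[1.17:1.64:8j],[1.7,1.73,1.75,1.76]:
  print([[round(.5125*(np.cos(.53)-np.cos(t)),4),round(-.5125*(np.sin(t)-np.sin(.53)),4)] for t in a])
```

```text
t 2.87 tcp [ 0.4702 -0.1685  0.1599] rpy [-3.138e+00  1.000e-03  8.480e-01] F [-3.8  2.  -1.7] gap 0.127 q [-0.57  0.49  1.82 -0.    0.84  0.16]
[[np.float64(0.0192), np.float64(-0.0303)], [np.float64(0.0409), np.float64(-0.0597)], [np.float64(0.0647), np.float64(-0.0876)], [np.float64(0.0904), np.float64(-0.1136)], [np.float64(0.1179), np.float64(-0.1378)], [np.float64(0.1471), np.float64(-0.1599)], [np.float64(0.1777), np.float64(-0.1799)], [np.float64(0.2097), np.float64(-0.1977)]]
[[np.float64(0.2422), np.float64(-0.2128)], [np.float64(0.2743), np.float64(-0.2252)], [np.float64(0.3072), np.float64(-0.2353)], [np.float64(0.3407), np.float64(-0.2433)], [np.float64(0.3746), np.float64(-0.2489)], [np.float64(0.4089), np.float64(-0.2523)], [np.float64(0.4432), np.float64(-0.2534)], [np.float64(0.4776), np.float64(-0.2522)]]
[[np.float64(0.5082), np.float64(-0.2491)], [np.float64(0.5234), np.float64(-0.2469)], [np.float64(0.5335), np.float64(-0.2452)], [np.float64(0.5386), np.float64(-0.2443)]]
```

Tracks well with low force.

move_arm --pt "0 0.0192 -0.0303 0 0" --pt "0 0.0409 -0.0597 0 0" --pt "0 0.0647 -0.0876 0 0" --pt "0 0.0904 -0.1136 0 0" --pt "0 0.1179 -0.1378 0 0" --pt "0 0.1471 -0.1599 0 0" --pt "0 0.1777 -0.1799 0 0" --pt "0 0.2097 -0.1977 0 0"

```text
t: 3.53
tcp_pos: [0.5342, -0.2242, 0.2405]
tool_rot: [0.911, 0.411, 0.0, -0.0]
force: [-1.7, 2.1, 0.3]
finger_gap: 0.127
```

Run:
```python
from h import *
s=st()
p=np.array(s['tcp_pos']); h=np.array([.6032,-.2851]); u=np.array([np.cos(np.radians(-41.2)),np.sin(np.radians(-41.2))])
print('theta',np.arctan2(p[2]-.053,-(p[:2]-h)@u), np.hypot(p[2]-.053,(p[:2]-h)@u))
for a in np.r_[1.17:1.59:8j],[1.63,1.67,1.7,1.72,1.74,1.75,1.75,1.75]:
  t0=a[0]-.06 if a[0]<1.6 else 1.59
  print([[float(round(.5125*(np.cos(t0)-np.cos(t)),4)),float(round(-.5125*(np.sin(t)-np.sin(t0)),4))] for t in a])
```

```text
t 3.53 tcp [ 0.5342 -0.2242  0.2405] rpy [-3.141 -0.     0.848] F [-1.7  2.1  0.3] gap 0.127 q [-0.59  0.47  1.55  0.    1.12  0.13]
theta 1.11456943156598 0.20886153145879532
[[0.0279, -0.0128], [0.0566, -0.024], [0.0859, -0.0334], [0.1156, -0.041], [0.1458, -0.0468], [0.1763, -0.0509], [0.207, -0.053], [0.2377, -0.0534]]
[[0.0205, 0.0008], [0.0409, 0.0024], [0.0562, 0.0042], [0.0663, 0.0056], [0.0765, 0.0072], [0.0815, 0.0081], [0.0815, 0.0081], [0.0815, 0.0081]]
```

move_arm --pt "0 0.028 -0.0128 0 0" --pt "0 0.0566 -0.024 0 0" --pt "0 0.086 -0.0334 0 0" --pt "0 0.1156 -0.041 0 0" --pt "0 0.1458 -0.0468 0 0" --pt "0 0.1763 -0.051 0 0" --pt "0 0.207 -0.053 0 0" --pt "0 0.2377 -0.0534 0 0"

```text
t: 4.2
tcp_pos: [0.6073, -0.2879, 0.2617]
tool_rot: [0.911, 0.411, 0.002, 0.001]
force: [0.2, 2.8, -2.1]
finger_gap: 0.127
```

move_arm --pt "0 0.015 0.0006 0 0" --pt "0 0.03 0.0016 0 0" --pt "0 0.044 0.0028 0 0" --pt "0 0.057 0.0042 0 0" --pt "0 0.068 0.0058 0 0" --pt "0 0.077 0.007 0 0" --pt "0 0.08 0.008 0 0" --pt "0 0.08 0.008 0 0"

```text
t: 4.87
tcp_pos: [0.6312, -0.3087, 0.2578]
tool_rot: [0.911, 0.411, 0.001, 0.001]
force: [-1.9, 3.7, 9.2]
finger_gap: 0.126
```

Run:
```python
from h import *
s=st()
p=np.array(s['tcp_pos']); h=np.array([.6032,-.2851]); u=np.array([np.cos(np.radians(-41.2)),np.sin(np.radians(-41.2))])
print('theta',np.arctan2(p[2]-.053,-(p[:2]-h)@u), np.hypot(p[2]-.053,(p[:2]-h)@u))
```

```text
t 4.87 tcp [ 0.6312 -0.3087  0.2578] rpy [ 3.14e+00 -1.00e-03  8.48e-01] F [-1.9  3.7  9.2] gap 0.126 q [-0.61  0.62  1.2   0.    1.32  0.11]
theta 1.7474832561640932 0.2080182023825479
```

move_arm --pt "0 0.006 0.001 0 0" --pt "0 0.01 0.002 0 0" --pt "0 0.01 0.002 0 50" --pt "0 0.01 0.002 0 50" --pt "0 0.01 0.002 0 50" --pt "0 0.008 -0.04 0 50" --pt "0 0.008 -0.1 0 50" --pt "0 0.008 -0.16 0 50"

```text
t: 5.53
tcp_pos: [0.6325, -0.3114, 0.3178]
tool_rot: [0.912, 0.411, -0.001, -0.001]
force: [0.5, -0.7, 0.5]
finger_gap: 0.497
```

Run:
```python
from h import *
st(); snap('top','top1'); 
s=load('top1'); cv2.imwrite('pics/c4.png',cv2.resize(s['im'][140:250,160:420,::-1],None,fx=3,fy=3,interpolation=2))
```

```text
t 5.53 tcp [ 0.6325 -0.3114  0.3178] rpy [-3.139e+00  1.000e-03  8.470e-01] F [ 0.5 -0.7  0.5] gap 0.497 q [-0.62  0.58  1.12 -0.    1.45  0.11]
```

View pics/c4.png

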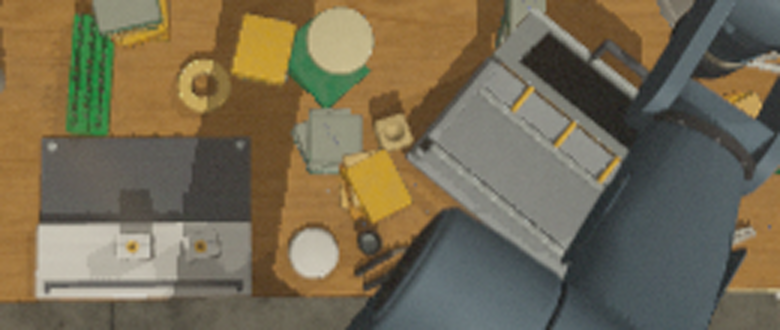

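Run:
```python
from h import *
np.set_printoptions(suppress=True,precision=4,linewidth=200)
s=load('top1'); C=cloud(s); hsv=cv2.cvtColor(s['im'],cv2.COLOR_RGB2HSV)
for u in (180,190,216,238): print(u,[(round(C[v,u,0],3),round(C[v,u,2],3),hsv[v,u,2]) for v in range(226,242)])
for u in (178,190,215,238):
  g=np.diff(hsv[208:220,u,2].astype(int)); v=208+g.argmax()+.5; g2=np.diff(hsv[180:192,u,2].astype(int)); v2=180+g2.argmin()+.5
  print(u,plane(s,[(u,v)],.024),plane(s,[(u,v2)],.006))
go((.515,-.04,.318),(.405,.2245,.2),yaw=-90)
```

```text
180 [(np.float64(0.434), np.float64(0.03), np.uint8(200)), (np.float64(0.431), np.float64(0.021), np.uint8(199)), (np.float64(0.426), np.float64(0.026), np.uint8(198)), (np.float64(0.422), np.float64(0.023), np.uint8(197)), (np.float64(0.418), np.float64(0.025), np.uint8(198)), (np.float64(0.414), np.float64(0.02), np.uint8(197)), (np.float64(0.41), np.float64(0.029), np.uint8(197)), (np.float64(0.406), np.float64(0.025), np.uint8(166)), (np.float64(0.402), np.float64(0.025), np.uint8(116)), (np.float64(0.398), np.float64(0.023), np.uint8(95)), (np.float64(0.394), np.float64(0.025), np.uint8(181)), (np.float64(0.39), np.float64(0.019), np.uint8(197)), (np.float64(0.386), np.float64(0.02), np.uint8(195)), (np.float64(0.382), np.float64(0.004), np.uint8(168)), (np.float64(0.362), np.float64(-0.716), np.uint8(119)), (np.float64(0.356), np.float64(-0.722), np.uint8(101))]
190 [(np.float64(0.434), np.float64(0.026), np.uint8(181)), (np.float64(0.43), np.float64(0.023), np.uint8(180)), (np.float64(0.426), np.float64(0.024), np.uint8(180)), (np.float64(0.422), np.float64(0.03), np.uint8(179
[... 2188 characters left out ...]
p.uint8(121)), (np.float64(0.382), np.float64(0.021), np.uint8(107)), (np.float64(0.361), np.float64(-0.719), np.uint8(97)), (np.float64(0.355), np.float64(-0.718), np.uint8(99)), (np.float64(0.349), np.float64(-0.731), np.uint8(94))]
178 [[0.4814 0.4262 0.024 ]] [[0.607  0.4305 0.006 ]]
190 [[0.4846 0.3774 0.024 ]] [[0.6061 0.3807 0.006 ]]
215 [[0.4827 0.2755 0.024 ]] [[0.6042 0.2767 0.006 ]]
238 [[0.4809 0.1818 0.024 ]] [[0.6025 0.1811 0.006 ]]
t 5.58 tcp [ 0.635  -0.3131  0.325 ] rpy [ 3.132 -0.     0.847] F [ 2.1 -1.1  4.2] gap 0.497 q [-0.62  0.58  1.11 -0.    1.45  0.11]
yaw now -41.4 twist 1.695 or other way -4.588
[ 0.3132 -0.6769  0.0112] 7.2 rows
[ 0.6267 -1.3235  0.3003] 14.3 rows
```

move_arm --pt "0.035 -0.075 0 0.12 40" --pt "0.075 -0.16 0 0.25 20" --pt "0.115 -0.25 0.01 0.37 0" --pt "0.155 -0.335 0.01 0.5 0" --pt "0.195 -0.42 0.01 0.62 0" --pt "0.235 -0.505 0.01 0.75 0" --pt "0.275 -0.59 0.01 0.87 0" --pt "0.313 -0.677 0.01 1.0 0"

```text
t: 6.25
tcp_pos: [0.5122, -0.0371, 0.3144]
tool_rot: [0.985, 0.171, 0.0, 0.0]
force: [0.8, 0.2, -0.3]
finger_gap: -0.001
```

Run:
```python
from h import *
go((.405,.2245,.2),yaw=-90)
```

```text
t 6.25 tcp [ 0.5122 -0.0371  0.3144] rpy [ 3.141 -0.     0.344] F [ 0.8  0.2 -0.3] gap -0.001 q [-0.29  0.29  1.62 -0.    1.23  0.94]
yaw now -70.3 twist 0.688 or other way -5.595
[-0.0319 -0.7064  0.2856] 7.3 rows
```

move_arm --pt "-0.003 -0.08 0.02 0.1 0" --pt "-0.008 -0.17 0.05 0.2 0" --pt "-0.012 -0.26 0.09 0.3 0" --pt "-0.016 -0.35 0.13 0.4 0" --pt "-0.02 -0.44 0.17 0.5 0" --pt "-0.024 -0.53 0.21 0.6 0" --pt "-0.028 -0.62 0.25 0.688 0" --pt "-0.032 -0.706 0.286 0.688 0"

```text
t: 6.92
tcp_pos: [0.404, 0.2242, 0.1995]
tool_rot: [1.0, 0.001, 0.0, 0.0]
force: [0.4, -0.1, -0.3]
finger_gap: -0.0
```

Run:
```python
from h import *
snap('wrist','w2'); snap('top','top2')
go((.398,.2245,.041),yaw=-89.5)
s=load('top2'); cv2.imwrite('pics/c5.png',cv2.resize(s['im'][140:250,160:260,::-1],None,fx=5,fy=5,interpolation=2))
```

```text
t 7.02 tcp [0.4008 0.2257 0.1982] rpy [3.141 0.006 0.01 ] F [-0.4  0.2  0.4] gap 0.001 q [0.27 0.38 1.88 0.   0.89 1.83]
yaw now -89.4 twist 0.002 or other way -6.281
[-0.0046  0.0025  0.3929] 3.8 rows
```

View pics/w2.png

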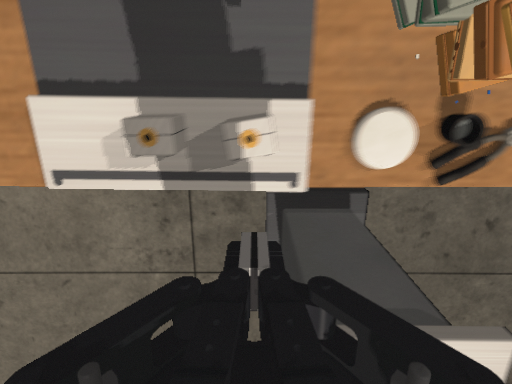

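View pics/c5.png

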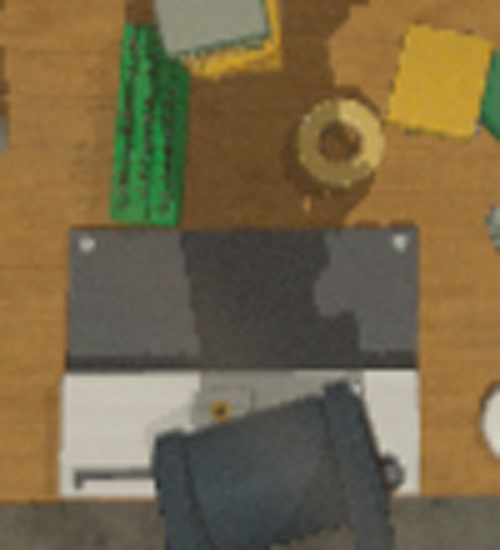

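Run:
```python
from h import *
np.set_printoptions(suppress=True,precision=4)
s=load('w2')
print(plane(s,[(148,137),(250,138)],.076)); print(plane(s,[(100,96.5),(200,97.5),(290,98.5)],.024)); print(plane(s,[(223,122),(274,118),(276,158),(226,160),(122,115),(186,114),(187,154),(126,157)],.076))
cv2.imwrite('pics/c6.png',cv2.resize(s['im'][90:200,20:320,::-1],None,fx=2.6,fy=2.6,interpolation=2))
```

```text
[[0.4489 0.3171 0.076 ]
 [0.4483 0.2277 0.076 ]]
[[0.4822 0.3795 0.024 ]
 [0.4817 0.2789 0.024 ]
 [0.4809 0.1878 0.024 ]]
[[0.462  0.251  0.076 ]
 [0.4654 0.2071 0.076 ]
 [0.4305 0.2045 0.076 ]
 [0.4286 0.2494 0.076 ]
 [0.4675 0.3371 0.076 ]
 [0.4686 0.2824 0.076 ]
 [0.434  0.284  0.076 ]
 [0.4311 0.3387 0.076 ]]
```

View pics/c6.png

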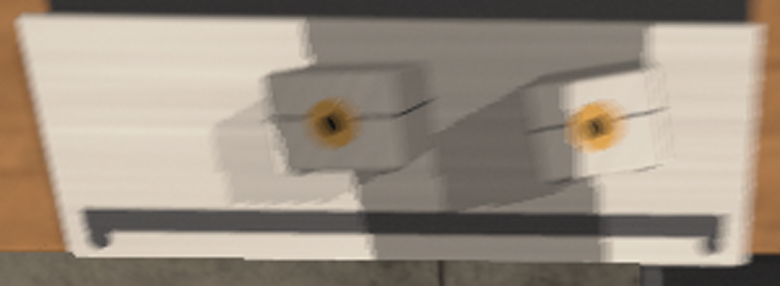

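move_arm --pt "-0.005 0 0.06 0 0" --pt "-0.005 0 0.13 0 0" --pt "-0.005 0 0.2 0 0" --pt "-0.005 0 0.27 0 0" --pt "-0.005 0 0.33 0 0" --pt "-0.005 0 0.37 0 0" --pt "-0.005 0 0.393 0 0" --pt "-0.005 0 0.393 0 0"

```text
t: 7.68
tcp_pos: [0.4027, 0.2221, 0.0417]
tool_rot: [1.0, 0.001, -0.001, 0.0]
force: [-0.1, -0.6, -0.3]
finger_gap: -0.006
```

Run:
```python
from h import *
go((.466,.2265,.041),yaw=-89.5)
```

```text
t 7.68 tcp [0.4027 0.2221 0.0417] rpy [3.141e+00 2.000e-03 3.000e-03] F [-0.1 -0.6 -0.3] gap -0.006 q [ 0.26  0.69  1.99 -0.    0.47  1.83]
yaw now -89.8 twist -0.011 or other way 6.272
[ 0.1582 -0.0105  0.0013] 1.5 rows
```

move_arm --pt "0.014 -0.01 0.001 0 0" --pt "0.03 -0.01 0.001 0 0" --pt "0.045 -0.01 0.001 0 0" --pt "0.06 -0.01 0.001 0 0" --pt "0.075 -0.01 0.001 0 0" --pt "0.09 -0.01 0.001 0 0" --pt "0.105 -0.01 0.001 0 0" --pt "0.12 -0.01 0.001 0 0"

```text
t: 8.35
tcp_pos: [0.4514, 0.2272, 0.043]
tool_rot: [1.0, 0.002, 0.0, -0.0]
force: [-0.9, -0.4, 0.0]
finger_gap: -0.004
```

move_arm --pt "0.01 0 0 0 0" --pt "0.02 0 0 0 0" --pt "0.03 0 0 0 0" --pt "0.04 0 0 0 0" --pt "0.045 0 0 0 0" --pt "0.045 0 0 0 0" --pt "0.045 0 0 0 0" --pt "0.045 0 0 0 0"

```text
t: 9.02
tcp_pos: [0.4683, 0.2272, 0.0427]
tool_rot: [1.0, 0.002, -0.0, 0.0]
force: [-0.9, 0.5, -0.2]
finger_gap: -0.001
```

Run:
```python
from h import *
st(); snap('wrist','w3'); snap('scene','s3'); s=load('s3'); cv2.imwrite('pics/c7.png',cv2.resize(s['im'][140:270,140:340,::-1],None,fx=4,fy=4,interpolation=2))
```

```text
t 9.02 tcp [0.4683 0.2272 0.0427] rpy [3.141e+00 1.000e-03 4.000e-03] F [-0.9  0.5 -0.2] gap -0.001 q [0.24 0.72 1.84 0.   0.59 1.8 ]
```

View pics/w3.png

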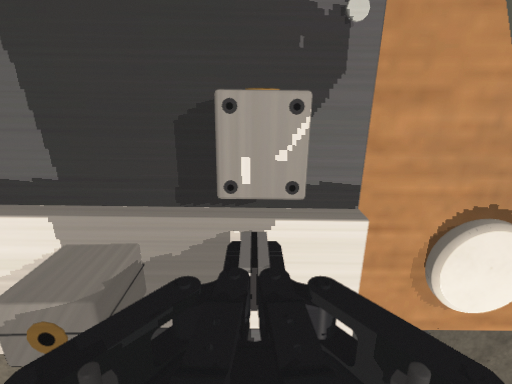

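View pics/c7.png

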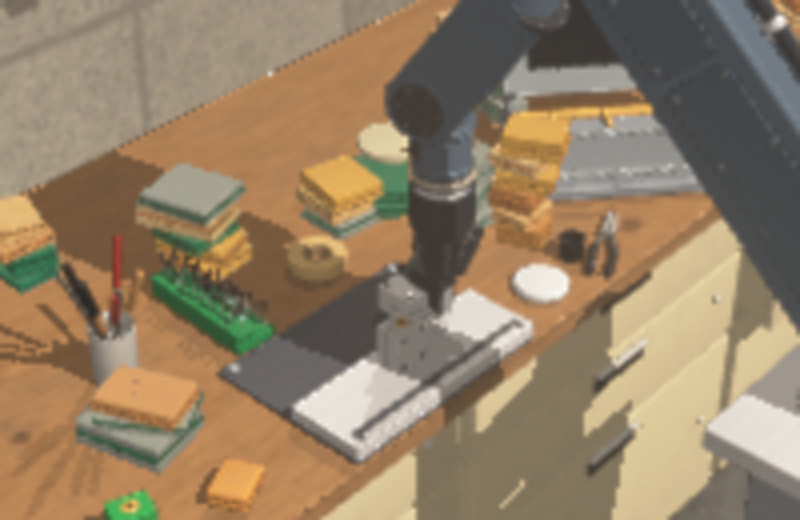

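Run:
```python
from h import *
np.set_printoptions(suppress=True,precision=4)
s=load('w3'); print(plane(s,[(47,337)],.076)); print('A top',plane(s,[(217,91),(311,92),(304,198),(219,199)],.04))
go((.400,.225,.041),(.400,.315,.041),yaw=-89.5)
```

```text
[[0.4496 0.3155 0.076 ]]
A top [[0.55   0.2439 0.04  ]
 [0.5497 0.2025 0.04  ]
 [0.5    0.2027 0.04  ]
 [0.4994 0.2448 0.04  ]]
t 9.12 tcp [0.4683 0.2272 0.0427] rpy [3.141 0.001 0.004] F [-0.2  0.6 -0.8] gap 0.0 q [0.24 0.72 1.84 0.   0.59 1.8 ]
yaw now -89.8 twist -0.01 or other way 6.274
[-0.1708  0.0049  0.0044] 1.6 rows
[-0.17   -0.2201  0.0044] 2.7 rows
```

move_arm --pt "-0.06 0 0 0 0" --pt "-0.12 0 0 0 0" --pt "-0.172 0 0 0 0" --pt "-0.172 -0.02 0 0 0" --pt "-0.172 -0.1 0.002 0 0" --pt "-0.172 -0.18 0.004 0 0" --pt "-0.17 -0.22 0.004 0 0" --pt "-0.17 -0.22 0.004 0 0"

```text
t: 9.78
tcp_pos: [0.402, 0.3187, 0.0416]
tool_rot: [1.0, 0.004, 0.002, -0.001]
force: [0.0, 0.9, -0.4]
finger_gap: -0.001
```

Run:
```python
from h import *
go((.467,.3155,.041),yaw=-89.5)
```

```text
t 9.78 tcp [0.402  0.3187 0.0416] rpy [-3.139 -0.004  0.007] F [ 0.   0.9 -0.4] gap -0.001 q [0.45 0.71 1.86 0.   0.56 2.01]
yaw now -89.6 twist -0.003 or other way 6.281
[0.1624 0.0092 0.0022] 1.6 rows
```

move_arm --pt "0.014 0.003 0.001 0 0" --pt "0.03 0.006 0.001 0 0" --pt "0.045 0.006 0.001 0 0" --pt "0.06 0.006 0.001 0 0" --pt "0.075 0.006 0.001 0 0" --pt "0.09 0.006 0.001 0 0" --pt "0.105 0.006 0.001 0 0" --pt "0.12 0.006 0.001 0 0"

```text
t: 10.45
tcp_pos: [0.449, 0.3124, 0.0407]
tool_rot: [1.0, 0.002, -0.0, 0.0]
force: [-0.4, -0.2, 0.0]
finger_gap: -0.002
```

move_arm --pt "0.01 0 0 0 0" --pt "0.02 0 0 0 0" --pt "0.03 0 0 0 0" --pt "0.04 0 0 0 0" --pt "0.045 0 0 0 0" --pt "0.045 0 0 0 0" --pt "0.045 0 0 0 0" --pt "0.045 0 0 0 0"

```text
t: 11.12
tcp_pos: [0.4661, 0.3128, 0.0407]
tool_rot: [1.0, 0.002, -0.0, 0.0]
force: [0.7, -0.6, 0.7]
finger_gap: 0.001
```

Run:
```python
from h import *
go((.45,.3155,.14),(.525,.27,.14),yaw=-90); snap('wrist','w4')
```

```text
t 11.12 tcp [0.4661 0.3128 0.0407] rpy [3.141 0.    0.004] F [ 0.7 -0.6  0.7] gap 0.001 q [ 0.39  0.75  1.73 -0.    0.66  1.96]
yaw now -89.8 twist 0.008 or other way -6.275
[-0.0404 -0.0068 -0.2481] 2.4 rows
[ 0.1467  0.1076 -0.2482] 3.0 rows
```

View pics/w4.png

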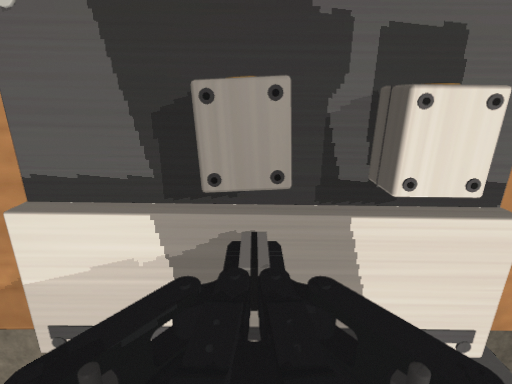

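Run:
```python
from h import *
np.set_printoptions(suppress=True,precision=4)
s=load('w4')
for q in ([(193,81),(290,77),(291,186),(202,192)],[(413,87),(506,87),(487,195),(394,193)]):
  P=plane(s,q,.04)[:,:2]; c=P.mean(0); v=(P[0]+P[1]-P[2]-P[3]); w=P[0]+P[3]-P[1]-P[2]
  print(P,c,'z yaw',np.degrees(np.arctan2(v[1],v[0])),np.linalg.norm(v)/2,np.linalg.norm(w)/2)
```

```text
[[0.5518 0.3395]
 [0.5535 0.2979]
 [0.5047 0.2953]
 [0.5015 0.3382]] [0.5279 0.3177] z yaw 2.2044350808339805 0.049619281929200246 0.04236520472538018
[[0.5496 0.2447]
 [0.5495 0.2051]
 [0.5005 0.2006]
 [0.5013 0.2453]] [0.5252 0.2239] z yaw 2.255654426170971 0.048701517931782574 0.04216848957225496
```

Run:
```python
from h import *
go((.45,.3155,.14),(.528,.3175,.13),(.528,.3175,.024),yaw=-88)
```

```text
t 11.17 tcp [0.4661 0.3128 0.0408] rpy [3.141 0.    0.004] F [-0.   0.3  0.9] gap -0.0 q [ 0.39  0.75  1.73 -0.    0.66  1.96]
yaw now -89.8 twist -0.062 or other way 6.221
[-0.0402 -0.0068 -0.2481] 2.4 rows
[ 0.1548 -0.0111 -0.2232] 2.6 rows
[ 0.1549 -0.0111  0.0418] 1.5 rows
```

move_arm --pt "-0.03 -0.002 -0.04 0 0" --pt "-0.03 -0.005 -0.13 0 10" --pt "0.02 -0.008 -0.2 -0.03 40" --pt "0.1 -0.011 -0.22 -0.06 80" --pt "0.155 -0.011 -0.2 -0.06 80" --pt "0.155 -0.011 -0.13 -0.06 80" --pt "0.155 -0.011 -0.06 -0.06 80" --pt "0.155 -0.011 -0.02 -0.06 80"

```text
t: 11.83
tcp_pos: [0.5273, 0.3168, 0.0466]
tool_rot: [1.0, 0.017, -0.001, 0.0]
force: [-0.3, -0.3, -0.3]
finger_gap: 0.803
```

Run:
```python
from h import *
go((.528,.3175,.024),yaw=-88); snap('wrist','w5')
```

```text
t 11.83 tcp [0.5273 0.3168 0.0466] rpy [3.141e+00 3.000e-03 3.300e-02] F [-0.3 -0.3 -0.3] gap 0.803 q [0.36 0.78 1.59 0.   0.78 1.9 ]
yaw now -88.1 twist -0.003 or other way 6.28
[ 0.002  -0.0017  0.0564] 0.5 rows
```

View pics/w5.png

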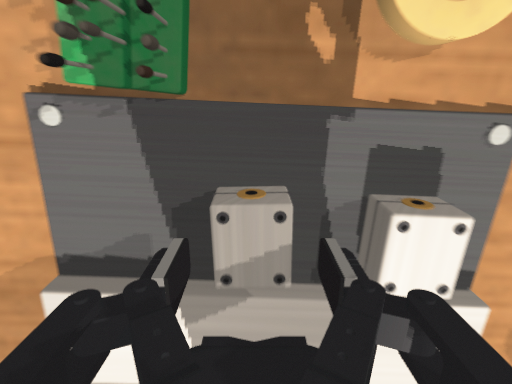

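move_arm --pt "0.002 -0.001 0.03 0 80" --pt "0.002 -0.001 0.055 0 80" --pt "0.002 -0.001 0.055 0 30" --pt "0.002 -0.001 0.055 0 30" --pt "0.002 -0.001 0.055 0 30" --pt "0.002 -0.001 0.055 0 30" --pt "0.002 -0.001 0.01 0 30" --pt "0.002 -0.001 -0.08 0 30" --force 45

```text
t: 12.55
tcp_pos: [0.5258, 0.3165, 0.0776]
tool_rot: [1.0, 0.017, -0.005, 0.002]
force: [-0.1, -0.4, -2.1]
finger_gap: 0.504
```

Run:
```python
from h import *
go((.53,.05,.2),yaw=-130.7); snap('wrist','w6')
```

```text
t 12.55 tcp [0.5258 0.3165 0.0776] rpy [3.138 0.009 0.034] F [-0.1 -0.4 -2.1] gap 0.504 q [0.36 0.73 1.58 0.   0.84 1.9 ]
yaw now -88.1 twist 1.488 or other way -4.795
[-0.0148  0.6673 -0.3038] 7.0 rows
```

View pics/w6.png

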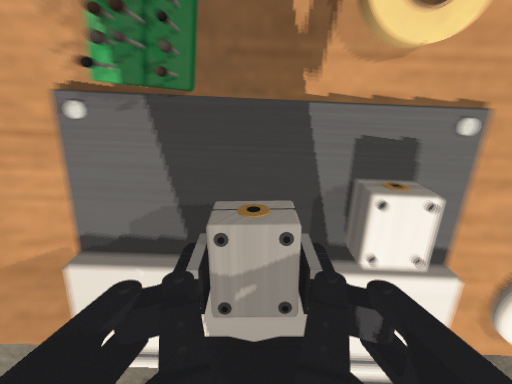

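move_arm --pt "0 0 -0.08 0 30" --pt "0 0.02 -0.17 0.1 30" --pt "-0.002 0.1 -0.26 0.25 30" --pt "-0.005 0.19 -0.304 0.4 30" --pt "-0.008 0.29 -0.304 0.55 30" --pt "-0.01 0.39 -0.304 0.7 30" --pt "-0.013 0.49 -0.304 0.85 30" --pt "-0.015 0.59 -0.304 1.0 30"

```text
t: 13.27
tcp_pos: [0.5308, 0.0801, 0.2034]
tool_rot: [0.973, -0.233, 0.001, -0.0]
force: [0.4, -0.3, -2.5]
finger_gap: 0.51
```

Run:
```python
from h import *
go((.5029,-.2571,.2),(.54,-.18,.2),yaw=-131.2)
```

```text
t 13.27 tcp [0.5308 0.0801 0.2034] rpy [-3.141e+00 -2.000e-03 -4.690e-01] F [ 0.4 -0.3 -2.5] gap 0.51 q [-0.06  0.46  1.7  -0.    0.98  1.98]
yaw now -116.9 twist 0.499 or other way -5.784
[0.3192 0.7833 0.0085] 8.1 rows
[0.3147 0.5695 0.0087] 6.2 rows
```

move_arm --pt "0.035 0.085 0 0.1 30" --pt "0.075 0.18 0 0.2 30" --pt "0.115 0.28 0 0.3 30" --pt "0.155 0.38 0 0.4 30" --pt "0.195 0.48 0 0.5 30" --pt "0.24 0.58 0 0.5 30" --pt "0.28 0.68 0 0.5 30" --pt "0.315 0.775 0 0.5 30"

```text
t: 13.93
tcp_pos: [0.5047, -0.2472, 0.2031]
tool_rot: [0.937, -0.351, 0.001, 0.0]
force: [1.8, 0.6, -1.9]
finger_gap: 0.507
```

Run:
```python
from h import *
go((.5029,-.2571,.2),yaw=-131.2); snap('wrist','w7');snap('top','top7')
s=load('top7'); cv2.imwrite('pics/c8.png',cv2.resize(s['im'][130:250,260:420,::-1],None,fx=5,fy=5,interpolation=2))
```

```text
t 13.93 tcp [ 0.5047 -0.2472  0.2031] rpy [-3.141e+00 -2.000e-03 -7.160e-01] F [ 1.8  0.6 -1.9] gap 0.507 q [-0.65  0.49  1.63  0.    1.01  1.63]
yaw now -131.0 twist 0.005 or other way -6.278
[0.0128 0.0216 0.0077] 0.3 rows
```

View pics/w7.png

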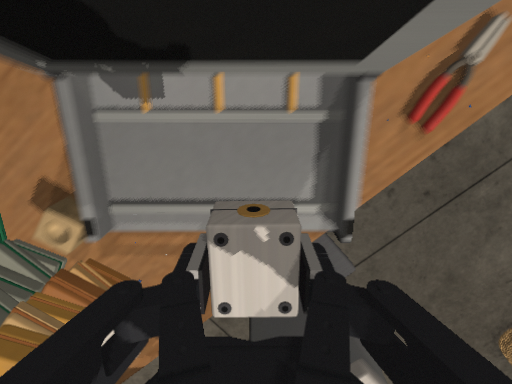

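View pics/c8.png

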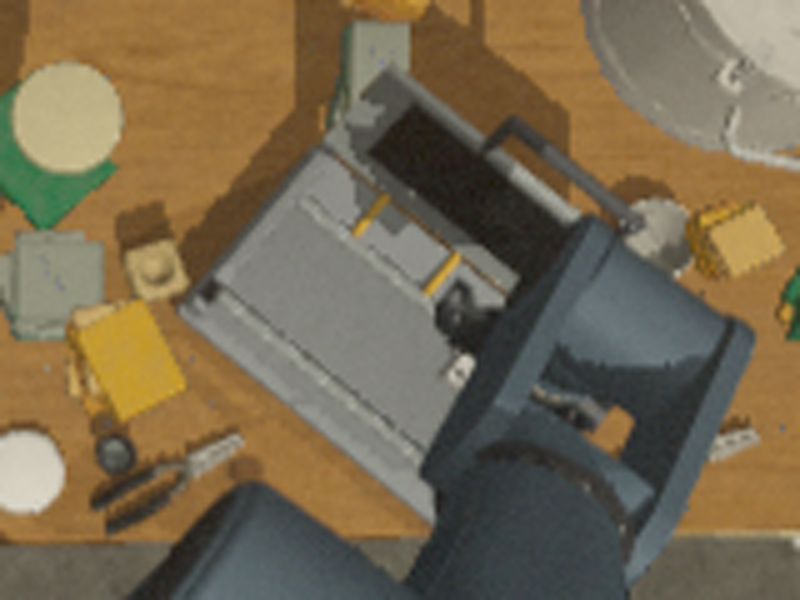

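Run:
```python
from h import *
np.set_printoptions(suppress=True,precision=4)
s=load('w7'); u=np.array([.7524,-.6587]); w=np.array([.6587,.7524]); c=np.array([.5325,-.2232])
P=plane(s,[(110,121),(320,121),(115,205),(200,205),(310,205),(112,228),(345,228)],.024)[:,:2]
print(P); print(np.c_[(P-c)@u,(P-c)@w])
P=plane(s,[(146,90),(219,92),(293,92)],.03)[:,:2]; print('nozzles',np.c_[(P-c)@u,(P-c)@w])
P=plane(s,[(58,80),(370,76),(78,240),(350,235)],.056)[:,:2]; print('cheek',np.c_[(P-c)@u,(P-c)@w])
cv2.imwrite('pics/c9.png',cv2.resize(s['im'][50:250,30:400,::-1],None,fx=2.1,fy=2.1,interpolation=2))
```

```text
[[ 0.6447 -0.1688]
 [ 0.5003 -0.3348]
 [ 0.5795 -0.1003]
 [ 0.5155 -0.1738]
 [ 0.4323 -0.2693]
 [ 0.5627 -0.0754]
 [ 0.3822 -0.2826]]
[[ 0.0486  0.1149]
 [ 0.0493 -0.1052]
 [-0.0456  0.1234]
 [-0.0454  0.0259]
 [-0.045  -0.1007]
 [-0.0746  0.1311]
 [-0.074  -0.1437]]
nozzles [[ 0.0794  0.0717]
 [ 0.0778 -0.0009]
 [ 0.078  -0.0748]]
cheek [[ 0.0869  0.1403]
 [ 0.0913 -0.1399]
 [-0.0734  0.1522]
 [-0.0669 -0.1388]]
```

View pics/c9.png

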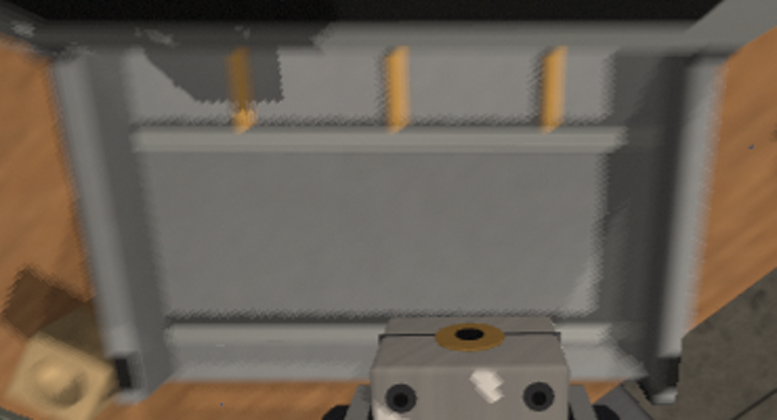

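Run:
```python
from h import *
go((.5029,-.2571,.036),yaw=-131.2)
```

```text
t 14.03 tcp [ 0.5056 -0.2526  0.2034] rpy [ 3.14  -0.007 -0.723] F [ 0.4  0.7 -1.4] gap 0.504 q [-0.66  0.49  1.63 -0.    1.01  1.64]
yaw now -131.4 twist -0.008 or other way 6.275
[-0.0006  0.0121  0.4185] 4.0 rows
```

move_arm --pt "0 0.006 0.05 0 30" --pt "0 0.012 0.12 0 30" --pt "0 0.012 0.2 0 30" --pt "0 0.012 0.28 0 30" --pt "0 0.012 0.34 0 30" --pt "0 0.012 0.38 0 30" --pt "0 0.012 0.4 0 30" --pt "0 0.012 0.4 0 30"

```text
t: 14.7
tcp_pos: [0.5011, -0.2477, 0.041]
tool_rot: [0.937, -0.35, -0.001, -0.0]
force: [0.9, -0.1, -1.5]
finger_gap: 0.503
```

Run:
```python
from h import *
go((.5029,-.2571,.0355),yaw=-131.2)
```

```text
t 14.7 tcp [ 0.5011 -0.2477  0.041 ] rpy [ 3.141e+00  3.000e-03 -7.160e-01] F [ 0.9 -0.1 -1.5] gap 0.503 q [-0.66  0.75  1.74  0.    0.66  1.63]
yaw now -131.0 twist 0.006 or other way -6.277
[0.0187 0.0147 0.0137] 0.3 rows
```

move_arm --pt "0.018 0.014 0.005 0 30" --pt "0.018 0.014 0.01 0 30" --pt "0.018 0.014 0.014 0 30" --pt "0.018 0.014 0.014 0 30" --pt "0.018 0.014 0.014 0 75" --pt "0.018 0.014 0.014 0 75" --pt "0.018 0.014 0.014 0 75" --pt "0.018 0.014 -0.04 0 75"

```text
t: 15.37
tcp_pos: [0.5017, -0.2562, 0.056]
tool_rot: [0.937, -0.351, -0.003, -0.001]
force: [-0.3, 0.1, -0.9]
finger_gap: 0.747
```

Run:
```python
from h import *
st(); snap('wrist','w8')
```

```text
t 15.37 tcp [ 0.5017 -0.2562  0.056 ] rpy [ 3.141  0.007 -0.716] F [-0.3  0.1 -0.9] gap 0.747 q [-0.67  0.72  1.72  0.    0.71  1.62]
```

View pics/w8.png

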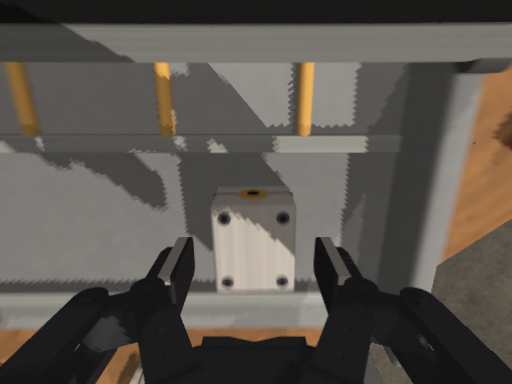

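Run:
```python
from h import *
np.set_printoptions(suppress=True,precision=4)
s=load('w8'); u=np.array([.7524,-.6587]); w=np.array([.6587,.7524]); c=np.array([.5325,-.2232])
P=plane(s,[(212,200),(293,198),(296,291),(216,292)],.05)[:,:2]; print(np.c_[(P-c)@u,(P-c)@w])
print(unit((0,0,.13)));go((.525,.03,.2),(.525,.2239,.11),yaw=-89)
```

```text
[[ 0.0277 -0.0233]
 [ 0.0288 -0.0644]
 [-0.0272 -0.0686]
 [-0.028  -0.0233]]
[ 0.0008 -0.     -0.325 ]
t 15.42 tcp [ 0.5044 -0.2581  0.0611] rpy [-3.141 -0.002 -0.716] F [-0.2  0.1  2.9] gap 0.746 q [-0.67  0.72  1.71  0.    0.71  1.62]
yaw now -131.0 twist -1.467 or other way 4.816
[-0.433  -0.5772 -0.3481] 7.7 rows
[-0.7516 -0.9429 -0.1238] 11.6 rows
```

move_arm --pt "0 0 -0.08 0 75" --pt "0 0 -0.17 0 75" --pt "-0.03 -0.04 -0.26 -0.14 75" --pt "-0.09 -0.12 -0.3 -0.3 75" --pt "-0.16 -0.21 -0.34 -0.45 75" --pt "-0.22 -0.295 -0.348 -0.6 75" --pt "-0.28 -0.38 -0.348 -0.8 75" --pt "-0.34 -0.455 -0.348 -1.0 75"

```text
t: 16.08
tcp_pos: [0.5211, -0.0341, 0.1989]
tool_rot: [0.994, -0.106, 0.002, 0.0]
force: [0.9, 0.3, 0.7]
finger_gap: 0.75
```

Run:
```python
from h import *
go((.525,.2239,.16),yaw=-89)
```

```text
t 16.08 tcp [ 0.5211 -0.0341  0.1989] rpy [ 3.141 -0.004 -0.212] F [0.9 0.3 0.7] gap 0.75 q [-0.28  0.45  1.74  0.    0.95  1.5 ]
yaw now -102.1 twist -0.459 or other way 5.824
[-0.1265 -0.6327  0.0968] 6.3 rows
```

move_arm --pt "-0.02 -0.095 0 -0.1 78" --pt "-0.04 -0.19 0 -0.2 78" --pt "-0.06 -0.29 0.02 -0.3 78" --pt "-0.08 -0.39 0.04 -0.4 78" --pt "-0.1 -0.49 0.07 -0.46 78" --pt "-0.115 -0.57 0.09 -0.46 78" --pt "-0.126 -0.632 0.097 -0.46 78" --pt "-0.126 -0.632 0.097 -0.46 78"

```text
t: 16.75
tcp_pos: [0.5247, 0.2267, 0.1582]
tool_rot: [1.0, 0.009, 0.0, -0.001]
force: [0.0, 0.2, 0.9]
finger_gap: 0.78
```

Run:
```python
from h import *
snap('wrist','w9'); go((.525,.2239,.0245),yaw=-88.5)
```

```text
t 16.8 tcp [0.5248 0.2245 0.1585] rpy [-3.141 -0.     0.018] F [-0.4 -0.7 -0.1] gap 0.778 q [0.21 0.57 1.65 0.   0.93 1.76]
yaw now -89.0 twist -0.016 or other way 6.267
[3.000e-04 1.600e-03 3.349e-01] 3.2 rows
```

View pics/w9.png

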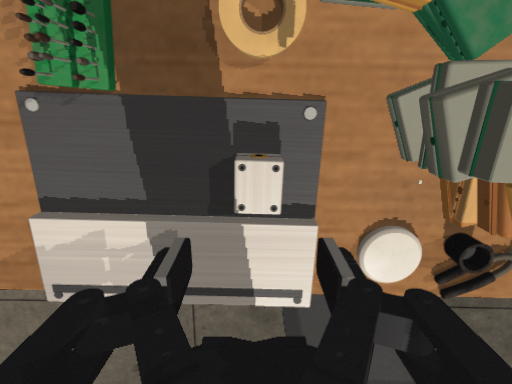

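Run:
```python
from h import *
np.set_printoptions(suppress=True,precision=4)
s=load('w9'); P=plane(s,[(236,161),(283,161),(281,214),(235,214)],.04)[:,:2]; print(P,P.mean(0))
```

```text
[[0.5493 0.2433]
 [0.5501 0.2018]
 [0.4996 0.2012]
 [0.4987 0.2442]] [0.5244 0.2226]
```

move_arm --pt "0 0.004 0.07 0 78" --pt "0 0.004 0.15 0 78" --pt "0 0.004 0.22 0 78" --pt "0 0.004 0.28 0 78" --pt "0 0.004 0.32 0 78" --pt "0 0.004 0.334 0 78" --pt "0 0.004 0.334 0 30" --pt "0 0.004 0.334 0 30"

```text
t: 17.47
tcp_pos: [0.5259, 0.22, 0.0259]
tool_rot: [1.0, 0.006, 0.0, -0.0]
force: [-0.3, -0.9, 14.5]
finger_gap: 0.512
```

move_arm --pt "0 0 0 0 30" --pt "0 0 0 0 30" --pt "0 0 -0.04 0 30" --pt "0 0 -0.11 0 30" --pt "0 0 -0.2 0 30" --pt "0 0.03 -0.29 0.05 30" --pt "0 0.1 -0.37 0.15 30" --pt "0 0.19 -0.43 0.25 30"

```text
t: 18.13
tcp_pos: [0.5273, 0.1475, 0.1997]
tool_rot: [0.998, -0.055, 0.003, -0.001]
force: [2.2, -0.5, -1.1]
finger_gap: 0.507
```

Run:
```python
from h import *
go((.54,-.06,.2),(.562,-.189,.2),yaw=-131.2);snap('wrist','w10')
```

```text
t 18.13 tcp [0.5273 0.1475 0.1997] rpy [-3.14  -0.006 -0.11 ] F [ 2.2 -0.5 -1.1] gap 0.507 q [0.07 0.48 1.68 0.   0.98 1.75]
yaw now -96.3 twist 1.219 or other way -5.065
[ 0.0885  0.512  -0.0011] 5.0 rows
[ 0.1785  0.8266 -0.0011] 8.1 rows
```

View pics/w10.png

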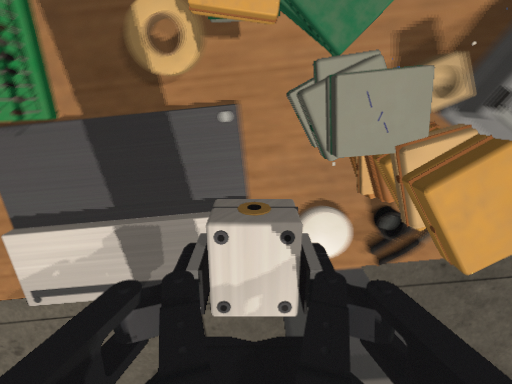

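move_arm --pt "0.01 0.09 0 0.12 30" --pt "0.025 0.185 0 0.25 30" --pt "0.045 0.28 0 0.37 30" --pt "0.065 0.375 0 0.5 30" --pt "0.085 0.47 0 0.63 30" --pt "0.105 0.565 0 0.75 30" --pt "0.13 0.65 0 0.88 30" --pt "0.15 0.73 0 1.0 30"

```text
t: 18.85
tcp_pos: [0.5536, -0.1526, 0.1965]
tool_rot: [0.953, -0.303, 0.001, 0.0]
force: [0.1, 0.9, -1.6]
finger_gap: 0.507
```

Run:
```python
from h import *
go((.562,-.189,.12),yaw=-131.2)
```

```text
t 18.85 tcp [ 0.5536 -0.1526  0.1965] rpy [-3.142e+00 -2.000e-03 -6.150e-01] F [ 0.1  0.9 -1.6] gap 0.507 q [-0.46  0.52  1.61 -0.    1.01  1.72]
yaw now -125.2 twist 0.208 or other way -6.075
[0.0693 0.0622 0.1913] 2.0 rows
```

move_arm --pt "0.02 0.02 0 0.1 30" --pt "0.04 0.04 0.02 0.2 30" --pt "0.06 0.055 0.05 0.208 30" --pt "0.069 0.062 0.09 0.208 30" --pt "0.069 0.062 0.13 0.208 30" --pt "0.069 0.062 0.17 0.208 30" --pt "0.069 0.062 0.19 0.208 30" --pt "0.069 0.062 0.19 0.208 30"

```text
t: 19.52
tcp_pos: [0.5603, -0.1853, 0.1175]
tool_rot: [0.937, -0.349, -0.003, -0.0]
force: [-0.1, 0.1, -1.6]
finger_gap: 0.507
```

Run:
```python
from h import *
snap('wrist','w11');go((.562,-.189,.0355),yaw=-131.2)
```

```text
t 19.57 tcp [ 0.5612 -0.1857  0.1188] rpy [ 3.141e+00  3.000e-03 -7.140e-01] F [-0.2  0.  -1.2] gap 0.505 q [-0.51  0.65  1.62  0.    0.88  1.78]
yaw now -130.9 twist 0.01 or other way -6.273
[0.0074 0.0048 0.2082] 2.0 rows
```

View pics/w11.png

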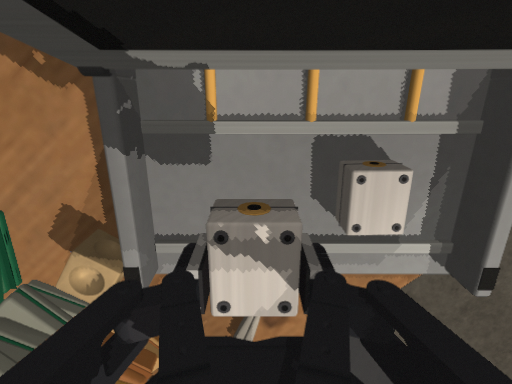

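move_arm --pt "0.007 0.004 0.04 0.01 30" --pt "0.007 0.004 0.09 0.01 30" --pt "0.007 0.004 0.14 0.01 30" --pt "0.007 0.004 0.175 0.01 30" --pt "0.007 0.004 0.195 0.01 30" --pt "0.007 0.004 0.204 0.01 30" --pt "0.007 0.004 0.204 0.01 30" --pt "0.007 0.004 0.204 0.01 30"

```text
t: 20.23
tcp_pos: [0.5638, -0.1898, 0.0391]
tool_rot: [0.936, -0.352, 0.001, 0.0]
force: [-0.6, 0.4, -1.0]
finger_gap: 0.506
```

Run:
```python
from h import *
go((.562,-.189,.0355),yaw=-131.2)
```

```text
t 20.23 tcp [ 0.5638 -0.1898  0.0391] rpy [-3.141e+00 -2.000e-03 -7.200e-01] F [-0.6  0.4 -1. ] gap 0.506 q [-0.51  0.77  1.65  0.    0.72  1.78]
yaw now -131.2 twist -0.002 or other way 6.282
[-0.0048  0.0014  0.0091] 0.1 rows
```

move_arm --pt "-0.004 0 0.005 0 30" --pt "-0.004 0 0.008 0 30" --pt "-0.004 0 0.008 0 75" --pt "-0.004 0 0.008 0 75" --pt "-0.004 0 0.008 0 75" --pt "-0.004 0 -0.02 0 75" --pt "-0.004 0 -0.1 0 75" --pt "-0.004 0 -0.2 0 75"

```text
t: 20.9
tcp_pos: [0.5598, -0.1875, 0.1172]
tool_rot: [0.936, -0.352, -0.003, -0.001]
force: [0.4, -0.9, -0.7]
finger_gap: 0.748
```

move_arm --pt "-0.06 0 -0.08 0 75" --pt "-0.12 0 -0.16 0 75" --pt "-0.18 0 -0.24 0 75" --pt "-0.2 0 -0.32 0 65" --pt "-0.2 0 -0.38 0 50" --pt "-0.2 0 -0.4 0 45" --pt "-0.2 0 -0.4 0 45" --pt "-0.2 0 -0.4 0 45"

```text
t: 21.57
tcp_pos: [0.5015, -0.1358, 0.2782]
tool_rot: [0.936, -0.352, 0.0, 0.0]
force: [0.0, -0.1, -0.9]
finger_gap: 0.45
```

Run:
```python
from h import *
snap('wrist','w12');snap('top','top12');go((.6325,-.3114,.34),yaw=-131.2)
```

```text
t 21.67 tcp [ 0.5008 -0.1355  0.2765] rpy [ 3.141e+00  3.000e-03 -7.210e-01] F [ 0.8 -0.1 -0.4] gap 0.451 q [-0.48  0.34  1.65 -0.    1.15  1.81]
yaw now -131.3 twist -0.003 or other way 6.28
[ 0.537   0.1134 -0.1605] 5.5 rows
```

View pics/w12.png

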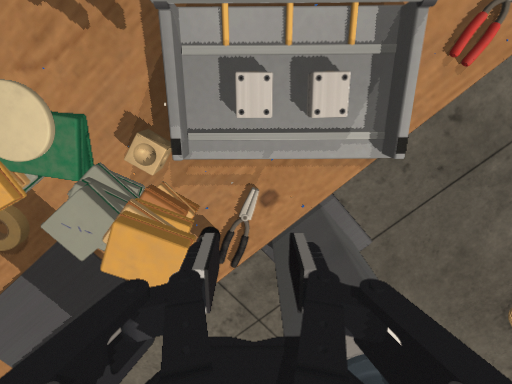

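Run:
```python
from h import *
np.set_printoptions(suppress=True,precision=4)
s=load('w12'); u=np.array([.7524,-.6587]); w=np.array([.6587,.7524]); c=np.array([.5325,-.2232])
for q in ([(236,73),(272,72.5),(272,116),(236,117)],[(313,73),(350,72),(350,116),(313,117)]):
  P=plane(s,q,.05)[:,:2]; print(np.c_[(P-c)@u,(P-c)@w].mean(0), P[0]-P[3])
P=plane(s,[(182,53),(395,53),(190,132),(383,134)],.024)[:,:2];print(np.c_[(P-c)@u,(P-c)@w])
t=load('top12')['im']; cv2.imwrite('pics/c10.png',cv2.resize(t[110:250,70:470,::-1],None,fx=2,fy=2,interpolation=2))
```

```text
[-0.0011  0.0455] [ 0.0365 -0.0333]
[-0.0011 -0.0461] [ 0.0392 -0.0302]
[[ 0.0475  0.1328]
 [ 0.0468 -0.1255]
 [-0.0471  0.1299]
 [-0.0502 -0.1246]]
```

View pics/c10.png

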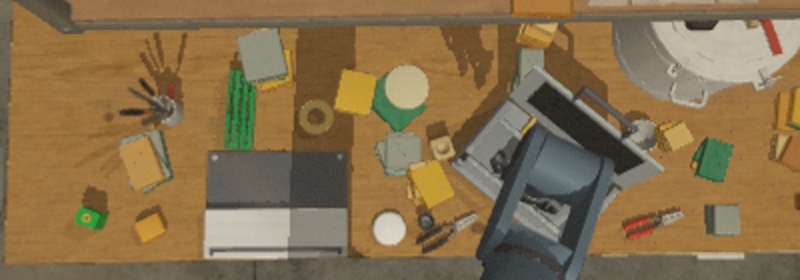

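move_arm --pt "0 0 -0.03 -0.12 45" --pt "0 0 -0.07 -0.25 45" --pt "0.03 0.007 -0.11 -0.37 45" --pt "0.08 0.017 -0.15 -0.5 45" --pt "0.13 0.028 -0.18 -0.62 45" --pt "0.18 0.038 -0.2 -0.75 45" --pt "0.23 0.05 -0.2 -0.87 45" --pt "0.27 0.057 -0.2 -1.0 45"

```text
t: 22.33
tcp_pos: [0.5684, -0.2257, 0.3563]
tool_rot: [0.994, -0.109, -0.001, -0.0]
force: [0.0, 0.1, -0.0]
finger_gap: 0.454
```

move_arm --pt "0 0 0 -0.12 45" --pt "0 0 0 -0.25 45" --pt "0 0 0 -0.37 45" --pt "0 0 0 -0.5 45" --pt "0 0 0 -0.62 45" --pt "0 0 0 -0.75 45" --pt "0 0 0 -0.87 45" --pt "0 0 0 -1.0 45"

```text
t: 23.0
tcp_pos: [0.5673, -0.2241, 0.3553]
tool_rot: [0.99, 0.141, -0.002, -0.002]
force: [0.3, 0.2, 0.3]
finger_gap: 0.453
```

move_arm --pt "0 0 0 -0.12 45" --pt "0 0 0 -0.25 45" --pt "0 0 0 -0.37 45" --pt "0 0 0 -0.5 45" --pt "0 0 0 -0.62 45" --pt "0 0 0 -0.75 45" --pt "0 0 0 -0.87 45" --pt "0 0 0 -1.0 45"

```text
t: 23.67
tcp_pos: [0.5673, -0.2241, 0.3553]
tool_rot: [0.924, 0.381, -0.002, -0.002]
force: [-0.3, 0.9, -1.1]
finger_gap: 0.454
```

Run:
```python
from h import *
snap('wrist','w13');go((.6325,-.3114,.35),(.6325,-.3114,.258),yaw=-41.2)
```

```text
t 23.72 tcp [ 0.5674 -0.224   0.3554] rpy [-3.137e+00  1.000e-03  7.850e-01] F [-0.2  0.1 -0.3] gap 0.449 q [-0.56  0.41  1.32  0.    1.42  0.23]
yaw now -45.0 twist -0.134 or other way 6.149
[-0.039   0.2697  0.0121] 2.6 rows
[-0.0388  0.2708  0.2421] 3.5 rows
```

View pics/w13.png

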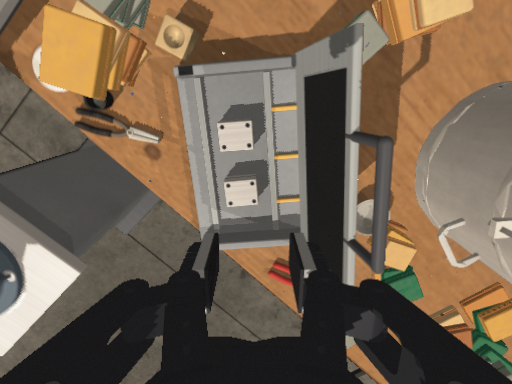

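Run:
```python
from h import *
np.set_printoptions(suppress=True,precision=4)
s=load('w13'); P=plane(s,[(384,140),(379,266)],.263); print(P,P.mean(0)); print(pt(s,[(384,180),(382,200),(381,230)]))
```

```text
[[ 0.6711 -0.2618  0.263 ]
 [ 0.5998 -0.3483  0.263 ]] [ 0.6354 -0.305   0.263 ]
[[ 0.6508 -0.2844  0.2689]
 [ 0.6395 -0.2967  0.2688]
 [ 0.6227 -0.3175  0.2686]]
```

Run:
```python
from h import *
go((.632,-.309,.35),(.632,-.309,.2555),yaw=-41.2)
```

```text
t 23.72 tcp [ 0.5674 -0.224   0.3554] rpy [-3.137e+00  1.000e-03  7.850e-01] F [-0.2  0.1 -0.3] gap 0.449 q [-0.56  0.41  1.32  0.    1.42  0.23]
yaw now -45.0 twist -0.134 or other way 6.149
[-0.0357  0.2646  0.0121] 2.6 rows
[-0.0354  0.2657  0.2484] 3.5 rows
```

move_arm --pt "-0.007 0.06 0.01 -0.06 45" --pt "-0.015 0.12 0.01 -0.13 45" --pt "-0.025 0.19 0.012 -0.134 45" --pt "-0.036 0.25 0.012 -0.134 45" --pt "-0.036 0.265 0.012 -0.134 45" --pt "-0.036 0.265 0.04 -0.134 45" --pt "-0.036 0.265 0.08 -0.134 45" --pt "-0.036 0.265 0.11 -0.134 45"

```text
t: 24.38
tcp_pos: [0.6308, -0.308, 0.3112]
tool_rot: [0.912, 0.411, -0.001, -0.002]
force: [0.1, 1.1, -0.4]
finger_gap: 0.45
```

Run:
```python
from h import *
go((.632,-.309,.2555),yaw=-41.2)
```

```text
t 24.38 tcp [ 0.6308 -0.308   0.3112] rpy [-3.137  0.     0.846] F [ 0.1  1.1 -0.4] gap 0.45 q [-0.61  0.58  1.13  0.    1.43  0.11]
yaw now -41.5 twist -0.011 or other way 6.273
[1.000e-04 4.600e-03 1.392e-01] 1.3 rows
```

move_arm --pt "0 0.004 0.05 -0.01 45" --pt "0 0.004 0.1 -0.01 45" --pt "0 0.004 0.138 -0.01 45" --pt "0 0.004 0.138 -0.01 45" --pt "0 0.004 0.138 -0.01 0" --pt "0 0.004 0.138 -0.01 0" --pt "0 0.004 0.138 -0.01 0" --pt "0 0.004 0.138 -0.01 0" --force 30

```text
t: 25.05
tcp_pos: [0.6314, -0.3084, 0.2593]
tool_rot: [0.911, 0.413, -0.001, -0.003]
force: [-4.4, 3.6, -1.2]
finger_gap: 0.125
```

Run:
```python
from h import *
s=st()
p=np.array(s['tcp_pos']); h=np.array([.6032,-.2851]); u=np.array([np.cos(np.radians(-41.2)),np.sin(np.radians(-41.2))])
print('theta',np.arctan2(p[2]-.055,-(p[:2]-h)@u), np.hypot(p[2]-.055,(p[:2]-h)@u))
t0=1.75
for a in np.r_[1.72:1.3:8j],np.r_[1.23:.74:8j],np.r_[.67:.25:8j],np.r_[.2,.15,.1,.07,.04,.02,0.01,0]:
  print([[0,float(round(.5125*(np.cos(t0)-np.cos(t)),4)),float(round(-.5125*(np.sin(t)-np.sin(t0)),4)),0,0] for t in a]); t0=a[-1]
```

```text
t 25.05 tcp [ 0.6314 -0.3084  0.2593] rpy [-3.135  0.     0.852] F [-4.4  3.6 -1.2] gap 0.125 q [-0.61  0.62  1.19  0.    1.33  0.11]
theta 1.74802064126519 0.20757626952578792
[[0, -0.0152, -0.0025, 0, 0], [0, -0.0457, -0.0062, 0, 0], [0, -0.0764, -0.008, 0, 0], [0, -0.1071, -0.008, 0, 0], [0, -0.1378, -0.0061, 0, 0], [0, -0.1683, -0.0024, 0, 0], [0, -0.1986, 0.0031, 0, 0], [0, -0.2284, 0.0105, 0, 0]]
[[0, -0.0342, 0.0108, 0, 0], [0, -0.0676, 0.024, 0, 0], [0, -0.0999, 0.0394, 0, 0], [0, -0.1311, 0.0571, 0, 0], [0, -0.161, 0.0769, 0, 0], [0, -0.1894, 0.0988, 0, 0], [0, -0.2163, 0.1226, 0, 0], [0, -0.2414, 0.1483, 0, 0]]
[[0, -0.0232, 0.0273, 0, 0], [0, -0.0416, 0.052, 0, 0], [0, -0.0585, 0.0777, 0, 0], [0, -0.0737, 0.1044, 0, 0], [0, -0.0874, 0.1319, 0, 0], [0, -0.0994, 0.1602, 0, 0], [0, -0.1096, 0.1892, 0, 0], [0, -0.1181, 0.2188, 0, 0]]
[[0, -0.0057, 0.025, 0, 0], [0, -0.0102, 0.0502, 0, 0], [0, -0.0134, 0.0756, 0, 0], [0, -0.0147, 0.0909, 0, 0], [0, -0.0155, 0.1063, 0, 0], [0, -0.0158, 0.1165, 0, 0], [0, -0.0159, 0.1217, 0, 0], [0, -0.0159, 0.1268, 0, 0]]
```

move_arm --pt "0 -0.015 -0.0025 0 0" --pt "0 -0.0457 -0.0062 0 0" --pt "0 -0.0764 -0.008 0 0" --pt "0 -0.107 -0.008 0 0" --pt "0 -0.1378 -0.006 0 0" --pt "0 -0.1683 -0.0024 0 0" --pt "0 -0.1986 0.003 0 0" --pt "0 -0.2284 0.0105 0 0"

```text
t: 25.72
tcp_pos: [0.5657, -0.2513, 0.2575]
tool_rot: [0.911, 0.413, 0.002, 0.003]
force: [-0.2, -0.6, 1.1]
finger_gap: 0.126
```

move_arm --pt "0 -0.0342 0.0108 0 0" --pt "0 -0.0676 0.024 0 0" --pt "0 -0.1 0.0394 0 0" --pt "0 -0.131 0.057 0 0" --pt "0 -0.161 0.077 0 0" --pt "0 -0.1894 0.0988 0 0" --pt "0 -0.2163 0.1226 0 0" --pt "0 -0.2414 0.1483 0 0"

```text
t: 26.38
tcp_pos: [0.4919, -0.1872, 0.1973]
tool_rot: [0.911, 0.413, 0.001, 0.002]
force: [-2.4, -0.6, 1.8]
finger_gap: 0.124
```

Run:
```python
from h import *
s=st()
p=np.array(s['tcp_pos']); h=np.array([.6032,-.2851]); u=np.array([np.cos(np.radians(-41.2)),np.sin(np.radians(-41.2))])
print('theta',np.arctan2(p[2]-.055,-(p[:2]-h)@u), np.hypot(p[2]-.055,(p[:2]-h)@u))
```

```text
t 26.38 tcp [ 0.4919 -0.1872  0.1973] rpy [3.137 0.    0.852] F [-2.4 -0.6  1.8] gap 0.124 q [-0.58  0.46  1.73 -0.    0.95  0.14]
theta 0.7650532309718023 0.20551755425146784
```

move_arm --pt "0 -0.0232 0.0273 0 0" --pt "0 -0.0416 0.052 0 0" --pt "0 -0.0585 0.0777 0 0" --pt "0 -0.0737 0.1044 0 0" --pt "0 -0.0874 0.1319 0 0" --pt "0 -0.0994 0.16 0 0" --pt "0 -0.1096 0.1892 0 0" --pt "0 -0.118 0.2188 0 0"

```text
t: 27.05
tcp_pos: [0.455, -0.1551, 0.1087]
tool_rot: [0.91, 0.414, -0.001, -0.0]
force: [-4.0, 1.5, 1.8]
finger_gap: 0.125
```

Run:
```python
from h import *
s=st()
p=np.array(s['tcp_pos']); h=np.array([.6032,-.2851]); u=np.array([np.cos(np.radians(-41.2)),np.sin(np.radians(-41.2))])
print('theta',np.arctan2(p[2]-.055,-(p[:2]-h)@u), np.hypot(p[2]-.055,(p[:2]-h)@u))
```

```text
t 27.05 tcp [ 0.455  -0.1551  0.1087] rpy [-3.14e+00  1.00e-03  8.53e-01] F [-4.   1.5  1.8] gap 0.125 q [-0.56  0.56  1.91 -0.    0.67  0.16]
theta 0.2658103151806785 0.20433914312513463
```

move_arm --pt "0 -0.004 0.017 0 0" --pt "0 -0.007 0.034 0 0" --pt "0 -0.01 0.051 0 0" --pt "0 -0.012 0.066 0 0" --pt "0 -0.0135 0.08 0 0" --pt "0 -0.0147 0.092 0 0" --pt "0 -0.0152 0.102 0 0" --pt "0 -0.0155 0.11 0 0"

```text
t: 27.72
tcp_pos: [0.4494, -0.1502, 0.0639]
tool_rot: [0.911, 0.413, -0.002, -0.002]
force: [-6.9, 2.6, 0.0]
finger_gap: 0.122
```

Run:
```python
from h import *
s=st()
p=np.array(s['tcp_pos']); h=np.array([.6032,-.2851]); u=np.array([np.cos(np.radians(-41.2)),np.sin(np.radians(-41.2))])
print('theta',np.arctan2(p[2]-.055,-(p[:2]-h)@u), np.hypot(p[2]-.055,(p[:2]-h)@u))
```

```text
t 27.72 tcp [ 0.4494 -0.1502  0.0639] rpy [-3.136e+00  1.000e-03  8.520e-01] F [-6.9  2.6  0. ] gap 0.122 q [-0.56  0.65  1.94 -0.    0.56  0.16]
theta 0.04359028226949626 0.20475984920958065
```

move_arm --pt "0 0 0.004 0 0" --pt "0 0 0.008 0 0" --pt "0 0 0.012 0 0" --pt "0 0 0.016 0 0" --pt "0 0 0.02 0 0" --pt "0 0 0.023 0 0" --pt "0 0 0.025 0 0" --pt "0 0 0.025 0 0"

```text
t: 28.38
tcp_pos: [0.4491, -0.15, 0.054]
tool_rot: [0.911, 0.413, -0.002, -0.003]
force: [-5.9, 2.5, -2.5]
finger_gap: 0.123
```

Run:
```python
from h import *
s=st(); snap('wrist','w14')
```

```text
t 28.38 tcp [ 0.4491 -0.15    0.054 ] rpy [-3.135e+00  1.000e-03  8.520e-01] F [-5.9  2.5 -2.5] gap 0.123 q [-0.56  0.67  1.95 -0.    0.53  0.16]
```

View pics/w14.png

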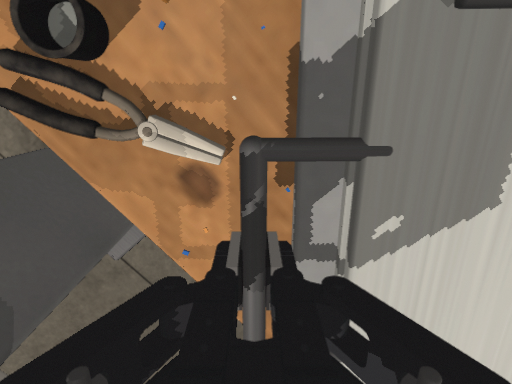

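move_arm --pt "0 0 0.002 0 0" --pt "0 0 0.004 0 0" --pt "0 0 0.006 0 0" --pt "0 0 0.008 0 0" --pt "0 0 0.01 0 0" --pt "0 0 0.01 0 0" --pt "0 0 0.01 0 0" --pt "0 0 0.01 0 0"

```text
t: 29.1
tcp_pos: [0.4491, -0.15, 0.0511]
tool_rot: [0.911, 0.413, -0.002, -0.002]
force: [-7.7, 2.7, 9.0]
finger_gap: 0.12
```

move_arm --pt "0 0 0 0 20" --pt "0 0 0 0 35" --pt "0 0 0 0 45" --pt "0 0 0 0 45" --pt "0 0 0 0 45" --pt "0 0 -0.03 0 45" --pt "0 0 -0.1 0 45" --pt "0 0 -0.18 0 45"

```text
t: 29.77
tcp_pos: [0.4511, -0.1514, 0.1215]
tool_rot: [0.911, 0.413, -0.001, -0.002]
force: [-0.2, -0.5, -0.6]
finger_gap: 0.451
```

move_arm --pt "0 -0.03 -0.08 0 45" --pt "0 -0.06 -0.16 0 45" --pt "0 -0.06 -0.22 0 45" --pt "0 -0.06 -0.25 0 45" --pt "0 -0.06 -0.25 0 45" --pt "0 -0.06 -0.25 0 45" --pt "0 -0.06 -0.25 0 45" --pt "0 -0.06 -0.25 0 45"

```text
t: 30.43
tcp_pos: [0.433, -0.1356, 0.2207]
tool_rot: [0.911, 0.413, -0.001, -0.001]
force: [1.0, -0.3, 0.3]
finger_gap: 0.448
```

Run:
```python
from h import *
np.set_printoptions(suppress=True,precision=4)
st(); snap('wrist','w15'); snap('scene','s15')
t=load('s15')['im']; cv2.imwrite('pics/c11.png',cv2.resize(t[140:270,140:340,::-1],None,fx=4,fy=4,interpolation=2))
```

```text
t 30.43 tcp [ 0.433  -0.1356  0.2207] rpy [-3.139  0.     0.852] F [ 1.  -0.3  0.3] gap 0.448 q [-0.55  0.33  1.87  0.    0.94  0.17]
```

View pics/w15.png

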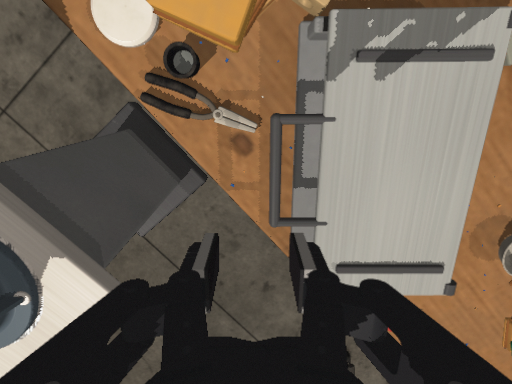

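View pics/c11.png

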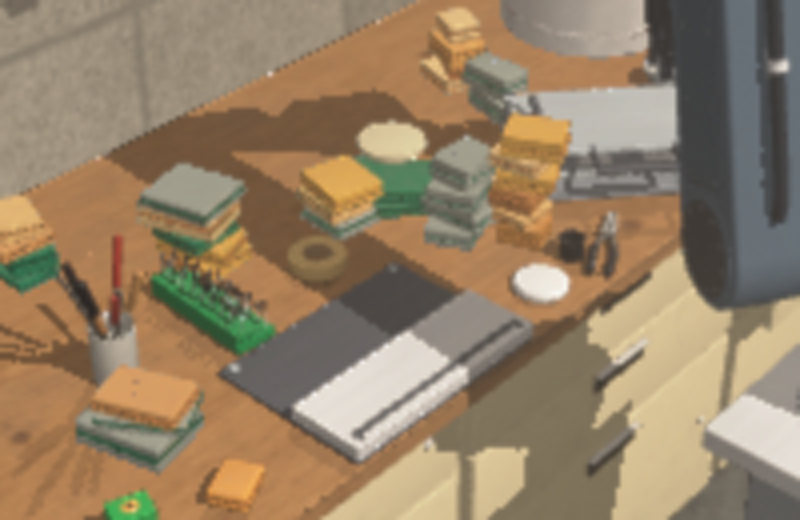

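Run:
```python
from h import *
np.set_printoptions(suppress=True,precision=4)
s=load('w15'); C=cloud(s); Q=C[70:250,330:455].reshape(-1,3); Q=Q[(abs(Q[:,2]-.065)<.02)]
u=np.array([.7524,-.6587,0]); A=np.c_[(Q-np.array([.6032,-.2851,0]))@u,np.ones(len(Q))]
print(np.linalg.lstsq(A,Q[:,2],rcond=None)[0],len(Q)); print('bar z',pt(s,[(275,150),(275,200)])[:,2])
s=load('w1'); C=cloud(s); Q=C[70:250,330:500].reshape(-1,3); Q=Q[(abs(Q[:,2]-.065)<.02)]
A=np.c_[(Q-np.array([.6032,-.2851,0]))@u,np.ones(len(Q))]; print('initial',np.linalg.lstsq(A,Q[:,2],rcond=None)[0])
manip.sign_off()
```

```text
[-0.0004  0.066 ] 22409
bar z [0.0673 0.0671]
initial [-0.0002  0.066 ]
the job is handed in; nothing more can be done
```

The job is done and handed in at about 30 s on the robot's clock; no verdict was reported.

- **Cover up:** I gripped the handle bar and swung the cover in an arc of about 0.9 rad/s to the rear stop. By the arm's pose it reached about 1.75 rad.
- **Moulds:** Two were present, both standing on the shelf. I left the green look-alike alone. I pushed each mould low down over the drop, and both landed screws up with the sprue bush away from the shelf. I then carried each one to the press bed.
- **Position check before closing:** The camera showed both moulds flat, sprue bush to the rear, centred to about 1 mm between the lips and 45 to 46 mm either side of the middle.
- **Cover down:** I lowered it by the bar, slowing over the last part, until the arm felt about 9 N back from the stop. I then let go and moved the gripper clear.

In the last checks, the cover's surface slope matched its closed state at the start to within 0.001 rad. The bar was back at its starting height, the gripper was touching nothing, and the bystanders in view showed no visible shift. I did not measure their positions. No check failed or disagreed. The moulds could not be seen once the cover was shut, so their final positions rest on the check made just before closing.

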